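# Tighten the leak-test coupling nut between its cheeks with a ring wrench

## Robot

A 6-joint arm with a two-finger parallel gripper is mounted at the origin on the work surface. World frame = base frame: x ahead of the robot, y to its left, z up, the work surface at z = 0. Lengths are in mm, angles in rad, forces in N, time in s.
With the tool pointing down it reaches from about 350 to 775 mm from the base axis. Payload 7.3 kg.
Tool frame: the origin (TCP) lies on the centre line of the jaws, within the pads' length; the fingertips stand 22 mm ahead of it and the grasp point (between the pads) lies 3 mm ahead of it; z points along the fingers, y is the direction in which the jaws open and shut (so a half turn about z gives the same grasp; the last joint's range is limited). The gripper opens to 92 mm and grips with 3 to 60 N. Pads are 19 mm wide; open, the fingers measure 130 mm over their backs; the gripper's body (75 mm by 190 mm) begins 47 mm behind the grasp point.
Start: joints at [0.991, 0.342, 1.524, -0, 1.275, -0.146], TCP at [220.656, 476.396, 248.741] pointing down, gripper open.
Joint ranges: [-2.53, 2.53], [-0.77, 2.02], [0.04, 2.7], [-1, 4.14], [0.28, 2.66], [-3.11, 3.11]. Speed limits (rad/s): [2.57, 2.57, 3.14, 3.14, 3.14, 3.14].

## Interface

Orientations are given as [roll, pitch, yaw] about the fixed x, y, z axes, in that order (R = Rz(yaw) Ry(pitch) Rx(roll)).
In Python, from plant import get_obs, capture, bot, spot_in gives the robot as it stands.
- The arm moves only by the shell command python3 -m handwheel 'ROWS' [OPENING]. ROWS is JSON, a list of rows, each a list of 2 entries, a list of its own where there are three numbers: the shift along the world's x, y, z in mm, then the turn, a rotation vector about the world's x, y, z in rad. In form: [[[x, y, z], [wx, wy, wz]], ...]. A call has 1 to 12 rows; each row shifts and turns the commanded pose from where the row before left it; what a row does not reach is not made up. A row lasts 1/8 s, in which the tool goes at most 62.5 mm and 10.7 degrees, less where a joint would pass 70% of its speed; a pose out of reach is approached as far as the arm can. A call is refused whole if a number of a shift passes 62.5 or a number of a turn 0.188, either way. A call with a gripper value outside its range is refused whole. OPENING is the closure, from 0 (fully open) to 1 (shut), set as the call begins (- or left out, the last holds). The fingers move at their own pace and stop on an object; the grip force is fixed at half the most. Time passes only in rows, so rows that do not move let the fingers close. It gives the time, the measured TCP pose, the force and the opening at its end, in the units of the state.
- get_obs(): the state, without advancing time (a new reading comes with each control period).
- capture(name): name is "scene" or "side" or "wrist"; returns a dict with "img" (384x512x3 uint8, red, green, blue), "fx", "fy", "cx", "cy" (pixels), "cam_to_world" (4x4, takes a point from camera to world coordinates). Camera axes: x right, y up, looking along -z (the intrinsics and any distortion apply to the point x, -y, -z); pixel columns grow to the right and rows downward; lengths in mm; the calibration is good to about 2 mm. A picture is of the moment at which its call begins. There is no depth.
- bot.close_job(): hands the job in, once; it reports no verdict.
Trained networks look in the newest picture that a camera, given by its name, has taken for a name from the list of things; names that differ only in an ending like _2 or _b are one class to them, and where a whole thing is asked for, a point or a joint stands for the part that bears it (a point fixed in the world has none). Each returns a list of dicts, best first, with "score" (0 to 1); they miss things now and then, are a little off and sometimes report something else, mostly with a low value. They report only what shows in the picture. A call takes as long as a camera call. They do not tell look-alikes from the thing itself.
- spot_in(thing, camera): "xyz" ([x, y, z] in mm, in the coordinates of the camera as it stood for that picture, good to about 4 mm: the middle of the surface that is visible of it).
The state is a dict: "time": time; "joint_positions": joint angles; "dq": joint speeds; "tau": joint torques, N m; "tool_pos": TCP position; "tcp_rot": TCP orientation; "contact_force": force on the tool from outside, world axes, zero at the start; "moment": the same for the moment, N m; "grip_width": finger opening in mm.
Only numpy, scipy, OpenCV 4.12 (cv2) and the standard library are available. Lean on these libraries where they do the work, as an engineer would, in place of code of your own. Each camera call takes 0.05 s, during which the arm holds its last target. There are 200 camera calls.

## Task

Take the blue-handled ring wrench from its cradle and tighten the brass coupling nut on the leak-test station, clockwise seen from above, until it comes up firm against its stop. The two grey cheeks block the handle after a short swing, so lift the wrench right off the nut, swing back and reseat it for a further stroke; finish with one firm pull at the stop, about 12 N at the middle of the grip (1.5 N m) and never over 16 N, without forcing it against the cheeks. Never turn the nut with the fingers, leave the other things where they lie, and lay the wrench back in its cradle as it was.

Things in the scene. Friction and masses are not known exactly. Their poses are not given: they have to be found in the camera images.
- wrench_grip (a point): middle of the wrench's blue flat-sided grip, 60 long x 16 wide x 22 high; x points along the handle to the ring, z up. Ring axis 122 mm ahead along +x; ring, bar and tail undersides 6 mm below this point. A 12 x 12 bar joins ring and grip, a 12 x 12 tail ends 65 mm behind. Rigid, about 0.26 kg; balances about 40 mm ahead of this point
- wrench_ring (a point): centre of the ring (14 high, 51 outside, open above and below; axes as wrench_grip). Its hex hole is 32 across flats, one flat facing +x. Slack on the nut 1 mm all round, 7.5 deg of free turn either way. Seated: 1 mm below nut_centre; clear of the nut: 15 mm or more above it
- nut_centre (a point): centre of the brass hex nut (30 across flats, 16 high, top edge bevelled over 3.5 mm). Its x axis is square to one flat and turns with the nut: the wrench fits with its x axis at the nut's x axis plus any multiple of 60 deg. The ring seats on the steel boss 8 mm below this point, 30 mm above the table
- nut (a joint): turn of the nut in rad about the vertical, growing as it is tightened (clockwise from above); starts at 0 to 0.45, hard stop (tight) at 1.955. It stays where it is left; friction 0.5 N m (about 4 N at the grip); at the stop it does not give. Pulling 12 N at the grip, the ring bears on the flats with 100 to 140 N in all, being so close to the axis
- station: fixed grey leak-test station, base 150 x 160; origin on the table under the nut's axis. The handle swings about its -x direction: two cheeks 12 thick, 75 high, 37 to 78 mm from the nut's axis, stop the bar when the wrench's x axis is 46 deg either way from the station's x. Beyond 80 mm the open side is free. At joint 0 the nut's x is 36 deg counter-clockwise of the station's x
- cradle_mid (a point): where wrench_grip sits when the wrench lies in its fixed cradle, 40 mm above the table, between two grey flat-topped saddles 34 high, 70 wide; x points to the longer one, for the ring. From 38 mm behind to 52 mm ahead of this point is free for fingers, base plate top 6 mm up
- bins: fixed pair of red parts bins, 210 x 100 mm, 42 high, with screws
- pen: loose clear pen on the notepad, 135 mm
- spool_c (a point): loose black thread spool, 30 dia x 36, its middle
- spanner: loose small open-ended spanner, 150 mm, not the tool for this job
- screwdriver: loose screwdriver, 160 mm
- sparenut: loose spare steel nut, 24 mm across flats, 12 high
- jar: loose amber jar, 48 dia x 70
- pliers: loose blue-handled pliers, 150 mm
- wrench: the whole ring wrench, its origin on the ring's axis at the ring's underside, axes as wrench_grip
Mind the look-alikes: they are no part of the job. Of the things that look like the part that bears cradle_mid, the middle-sized one is meant.

How it is judged (in metres and radians):
On the way, in this order (a step that is already met when the one before it is completed fails the run):
1. the wrench's ring is seated down over the nut (horizontal distance between wrench_ring and nut_centre below 0.004 m and z of wrench_ring in the frame of nut_centre between -0.006 and 0.004 m), for 0.1 s.
2. the nut has been turned clockwise past 0.8 rad with the wrench on it (all of step 1 and value of joint nut above 0.8 rad), for 0.05 s.
3. the wrench has been lifted right off the nut (z of wrench_ring in the frame of nut_centre above 0.016 m and value of joint nut below 1.85 rad), for 0.1 s.
4. the wrench is seated on the nut again (all of step 1), for 0.1 s.
5. the nut is pulled up firm at its stop (past 1.90 rad) with the seated wrench bearing on it with over 75 N (all of step 4 and value of joint nut above 1.9 rad and contact force between wrench and nut above 75 N), for 0.1 s.
At the end, for the whole second after the job is handed in: The nut stands past 1.90 rad (stop at 1.955); the wrench lies flat in its cradle, released and at rest, its grip within 20 mm of the cradle's mid point level and 6 mm in height, along the cradle within 0.2 rad (value of joint nut above 1.9 rad and horizontal distance between wrench_grip and cradle_mid below 0.02 m and z of wrench_grip in the frame of cradle_mid between -0.006 and 0.006 m and angle between the x axis of wrench_grip and the x axis of cradle_mid, either way round below 0.2 rad and angle between wrench_grip's own z axis and vertical below 0.1 rad and linear speed of wrench below 0.02 m/s and contact force between wrench and the fingers below 0.5 N); the robot touches nothing.
It fails at once if the wrench bears on the nut with more than 220 N (contact force between wrench and nut above 220 N).
It fails at once if the wrench is forced against a cheek with more than 40 N (contact force between wrench and station_c2 above 40 N or contact force between wrench and station_c3 above 40 N).
It fails at once if the fingers touch the nut (contact force between the fingers and nut above 0.5 N).
It fails at once if another loose thing on the bench is disturbed (moved over 20 mm) (distance of any of pen, spool_c, spanner, screwdriver, sparenut, jar, pliers from where it was at the start of the episode above 0.02 m).
It also fails if it takes over 72 s, if anything falls off the work surface, if the arm or the gripper's body presses on something with over 40 N, if the wrist force passes 120 N, or if a joint passes its speed limit or range.

## Working session

There is one attempt and no reset: what is moved stays moved. The work goes in short steps, Python scripts to look and compute and a shell command to move; the robot and the scene stay as the last step left them, time stands still between calls to the robot, and variables do not carry over. Pictures are saved under pics/ and viewed, about 8 in all and at most 12, crops included, and the job is handed in when it is done.

```bash
ls; mkdir -p pics
python3 - <<'E'
from plant import get_obs,capture,bot,spot_in
import cv2,numpy as np
o=get_obs();print({k:np.round(v,3).tolist() for k,v in o.items()})
ims=[]
for c in ["scene","side"]:
    d=capture(c);im=d["img"][:,:,::-1];cv2.imwrite(f"pics/{c}0.png",im)
    ims.append(im)
    M=np.array(d["cam_to_world"]);print(c,d["fx"],d["cx"],M.round(3).tolist(),[k for k in d])
    for t in ["wrench","nut_centre","station","wrench_grip","wrench_ring","cradle_mid"]:
        try:
            for r in spot_in(t,c)[:4]:
                p=M@np.r_[r["xyz"],1];print(t,c,round(r["score"],2),p[:3].round(0))
        except Exception as e: print(t,c,e)
E
```

```text
pics
{'time': 0.0, 'joint_positions': [0.991, 0.343, 1.525, -0.0, 1.275, -0.146], 'dq': [0.001, -0.001, 0.001, 0.0, 0.001, 0.002], 'tau': [0.001, -43.124, -24.422, 0.072, 0.056, -0.0], 'tool_pos': [220.434, 476.079, 248.051], 'tcp_rot': [-3.14, -0.0, 2.708], 'contact_force': [0.343, -0.12, 0.478], 'moment': [0.032, -0.01, 0.043], 'grip_width': 91.661}
scene 431.6867302836799 257.4903467139954 [[-0.594, -0.594, 0.543, 1237.902], [0.805, -0.444, 0.394, 540.902], [0.007, 0.671, 0.741, 1098.057], [0.0, 0.0, 0.0, 1.0]] ['img', 'fx', 'fy', 'cx', 'cy', 'cam_to_world']
wrench scene 0.87 [ 588. -339.   45.]
nut_centre scene 0.43 [636.   0.  44.]
nut_centre scene 0.28 [ 472. -602.   12.]
station scene 0.94 [683.  24.  38.]
wrench_grip scene 0.63 [ 590. -336.   48.]
wrench_ring scene 0.63 [ 588. -338.   46.]
cradle_mid scene 0.62 [ 273. -285.   23.]
cradle_mid scene 0.58 [ 601. -325.   13.]
side 370.69099555825153 259.7528335079846 [[-0.915, 0.306, -0.263, 147.356], [-0.403, -0.712, 0.575, 664.166], [-0.011, 0.632, 0.775, 990.009], [0.0, 0.0, 0.0, 1.0]] ['img', 'fx', 'fy', 'cx', 'cy', 'cam_to_world']
wrench side 0.52 [ 574. -335.   45.]
station side 0.86 [657.  17.  29.]
wrench_grip side 0.78 [ 572. -338.   46.]
wrench_grip side 0.62 [ 750. -234.    7.]
wrench_ring side 0.62 [ 572. -338.   46.]
cradle_mid side 0.92 [289. 105.   5.]
cradle_mid side 0.82 [ 293. -293.   37.]
cradle_mid side 0.81 [ 566. -319.    5.]
```

```bash
python3 -c "
import cv2
for c in ['scene','side']:
    cv2.imwrite(f'pics/{c}0b.png',cv2.resize(cv2.imread(f'pics/{c}0.png'),(800,600),interpolation=cv2.INTER_CUBIC))"
```

```text
(no output)
```

View pics/scene0b.png

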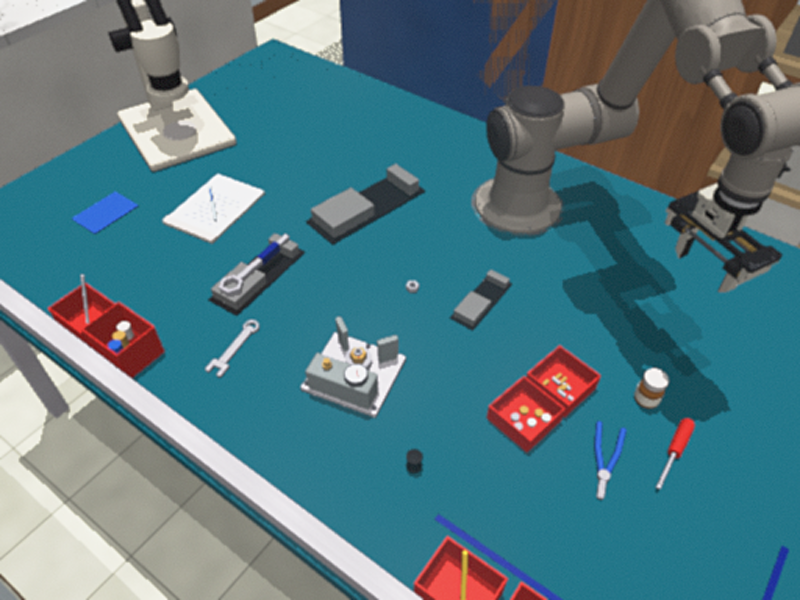

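View pics/side0b.png

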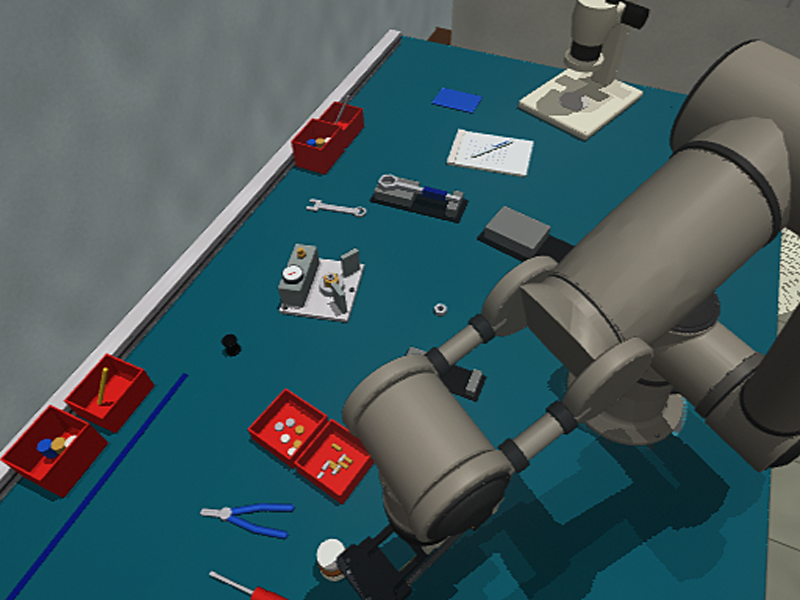

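The scene picture shows the wrench in the middle-sized cradle, with the ring at (232,285) and the grip at (270,249). The nut is at (358,353), between cheeks at (342,335) and (388,348). The side view agrees: ring (388,181), grip (434,191), nut (332,280).

```bash
cat > h.py <<'E'
from plant import get_obs,capture,bot,spot_in
import cv2,numpy as np
def world(d,u,v,z):
    M=np.array(d["cam_to_world"]);r=M[:3,:3]@np.array([(u-d["cx"])/d["fx"],-(v-d["cy"])/d["fy"],-1]);t=M[:3,3]
    return t+r*(z-t[2])/r[2]
def pix(d,p):
    M=np.linalg.inv(np.array(d["cam_to_world"]));q=M[:3,:3]@np.array(p)+M[:3,3]
    return d["cx"]-d["fx"]*q[0]/q[2], d["cy"]+d["fy"]*q[1]/q[2]
E
python3 - <<'E'
from h import *
P={"scene":dict(ring=(232,283,48),grip=(270,248,51),nut=(358,352,46),chA=(341,321,75),chB=(388,341,75)),"side":dict(ring=(388,181,48),grip=(434,191,51),nut=(332,280,46),chA=(350,254,75))}
for c in P:
    d=capture(c)
    for k,(u,v,z) in P[c].items(): print(c,k,world(d,u/1.5625,v/1.5625,z).round(0))
d=capture("wrist");M=np.array(d["cam_to_world"]);print(M.round(3),d["fx"],d["cx"],d["cy"])
E
```

```text
scene ring [ 652. -334.   48.]
scene grip [ 527. -343.   51.]
scene nut [634.  -3.  46.]
scene chA [611. -64.  75.]
scene chB [595.  42.  75.]
side ring [ 646. -332.   48.]
side grip [ 526. -339.   51.]
side nut [621.   4.  46.]
side chA [606. -55.  75.]
[[ 4.21000e-01 -8.80000e-01 -2.22000e-01  1.60414e+02]
 [ 9.07000e-01  4.08000e-01  1.02000e-01  5.03866e+02]
 [ 1.00000e-03 -2.44000e-01  9.70000e-01  3.84475e+02]
 [ 0.00000e+00  0.00000e+00  0.00000e+00  1.00000e+00]] 283.92941776367354 258.5920408326183 192.53277274163176
```

```bash
python3 -m handwheel '[[[38,-30,0],[0,0,-0.185]],[[38,-40,0],[0,0,-0.185]],[[38,-40,0],[0,0,-0.185]],[[38,-45,0],[0,0,-0.185]],[[38,-45,0],[0,0,-0.185]],[[38,-45,0],[0,0,-0.185]],[[38,-45,0],[0,0,-0.185]],[[30,-45,0],[0,0,-0.185]],[[20,-45,0],[0,0,-0.185]],[[10,-45,0],[0,0,-0.185]],[[0,-31,0],[0,0,-0.185]],[[0,-20,0],[0,0,-0.185]]]'
python3 -m handwheel '[[[0,0,-10],[0,0,-0.185]],[[0,0,-10],[0,0,-0.185]],[[0,0,0],[0,0,0]],[[0,0,0],[0,0,0]]]'
python3 - <<'E'
from h import *
d=capture("wrist");cv2.imwrite("pics/w1.png",cv2.resize(d["img"][:,:,::-1],(800,600),interpolation=cv2.INTER_CUBIC))
M=np.array(d["cam_to_world"]);print(M.round(3).tolist())
for t in ["nut_centre","station","nut"]:
    for r in spot_in(t,"wrist")[:3]: print(t,round(r["score"],2),(M@np.r_[r["xyz"],1])[:3].round(0))
E
```

```text
time: 2.35
tool_pos: [546.7, -1.3, 248.6]
tcp_rot: [3.142, 0.0, 0.48]
contact_force: [0.3, -0.5, -0.6]
grip_width: 91.8
time: 2.85
tool_pos: [546.9, 0.4, 229.1]
tcp_rot: [3.141, -0.001, 0.122]
contact_force: [0.3, 0.1, 0.6]
grip_width: 91.6
[[0.121, 0.963, 0.241, 610.379], [-0.993, 0.117, 0.029, 8.461], [-0.0, -0.243, 0.97, 364.88], [0.0, 0.0, 0.0, 1.0]]
nut_centre 0.89 [632.  -3.  49.]
station 0.81 [661.   3.  27.]
nut 0.97 [632.  -1.  48.]
```

View pics/w1.png

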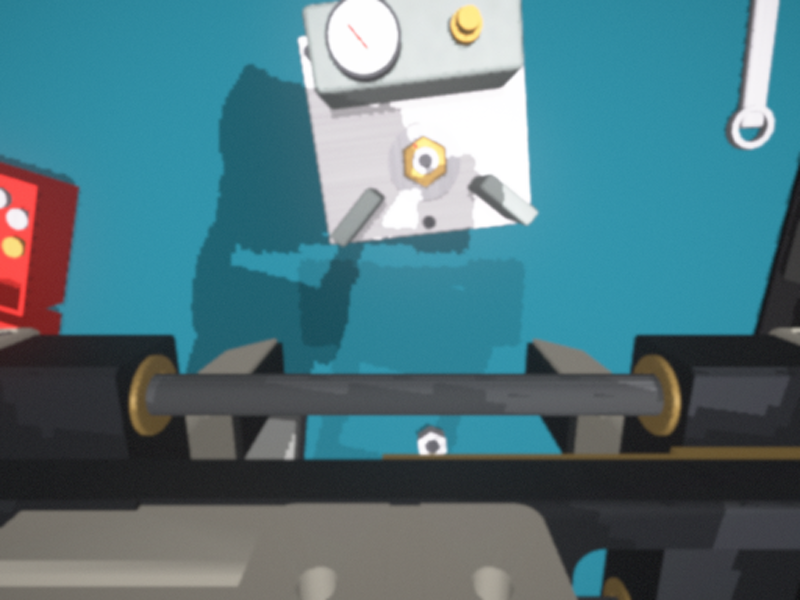

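The wrist view shows the nut at (425,160), the cheeks at (358,215) and (503,198), and the spare nut at (432,440) on the table under the handle. I'll go lower to get the angles.

```bash
python3 -m handwheel '[[[10,-5,-45],[0,0,0]],[[10,-5,-45],[0,0,0]],[[0,0,0],[0,0,0]],[[0,0,0],[0,0,0]]]'
python3 - <<'E'
from h import *
o=cv2.imread("pics/w1.png")
d=capture("wrist");I=d["img"][:,:,::-1].copy();cv2.imwrite("pics/w2raw.png",I)
M=np.array(d["cam_to_world"]);np.save("w2.npy",M)
# top-down rectification at z=46 plane, 4 px/mm, centre (630,0), rows = -x... world x up, y left
s=5;c=np.array([625,-5]);W=600
g=np.mgrid[0:W,0:W];X=c[0]+(W/2-g[0])/s;Y=c[1]+(W/2-g[1])/s
def rect(z):
    Mi=np.linalg.inv(M);q=np.einsum('ij,jhw->ihw',Mi[:3,:3],np.stack([X,Y,0*X+z]))+Mi[:3,3][:,None,None]
    u=d["cx"]-d["fx"]*q[0]/q[2];v=d["cy"]+d["fy"]*q[1]/q[2]
    return cv2.remap(I,u.astype('f4'),v.astype('f4'),cv2.INTER_CUBIC)
cv2.imwrite("pics/w2.png",rect(46))
cv2.imwrite("pics/w2c.png",rect(75))
# wait spare nut from w1 geometry
E
python3 - <<'E'
from h import *
M=np.array([[0.121, 0.963, 0.241, 610.379], [-0.993, 0.117, 0.029, 8.461], [-0.0, -0.243, 0.97, 364.88],[0,0,0,1]])
d=dict(cam_to_world=M,fx=283.93,fy=283.93,cx=258.6,cy=192.5)
for n,u,v,z in [("spare",432,440,12),("nut",425,160,46),("b1",300,38,6),("bl",334,243,6),("br",531,225,6)]: print(n,world(d,u/1.5625,v/1.5625,z).round(1))
E
```

```text
time: 3.55
tool_pos: [567.3, -9.6, 140.3]
tcp_rot: [3.141, -0.002, 0.118]
contact_force: [-0.4, 0.9, 0.7]
grip_width: 91.4
spare [398.9 -42.2  12. ]
nut [631.8  -3.3  46. ]
b1 [707.4  96.5   6. ]
bl [562.1  59.7   6. ]
br [595.5 -95.5   6. ]
```

View pics/w2.png

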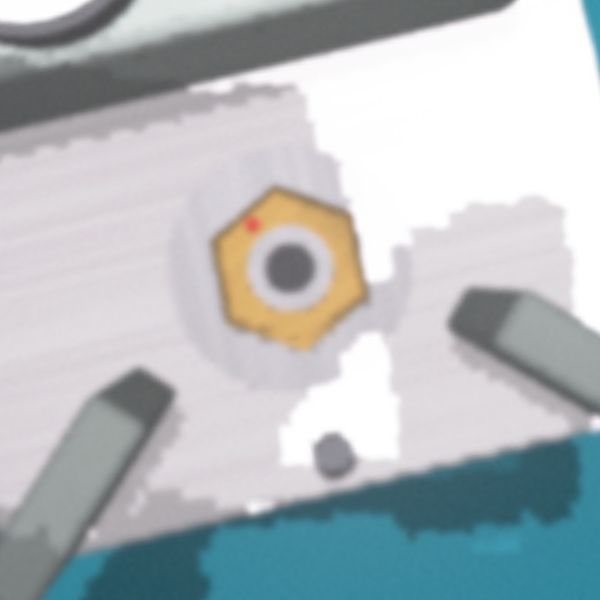

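The rectified wrist view (5 px/mm, world x up) shows the nut centred at (289.5,268), which is world (631.3,-2.9). Its red x mark is at (253,225), so nut yaw is about 40.4°. The base edges give a station yaw of about 13°, so the nut joint is at about 0.15 rad. Next I'll look at the wrench.

```bash
python3 -m handwheel '[[[-5,-50,10],[0,0,-0.01]],[[-7,-56,10],[0,0,-0.01]],[[-7,-56,10],[0,0,-0.01]],[[-7,-56,10],[0,0,-0.01]],[[-7,-56,10],[0,0,-0.01]],[[-7,-56,10],[0,0,0]],[[0,0,0],[0,0,0]],[[0,0,0],[0,0,0]]]'
python3 - <<'E'
from h import *
d=capture("wrist");I=d["img"][:,:,::-1].copy()
M=np.array(d["cam_to_world"])
s=3;c=np.array([590,-337]);W,H=600,700
def rect(z):
    g=np.mgrid[0:H,0:W];X=c[0]+(H/2-g[0])/s;Y=c[1]+(W/2-g[1])/s
    Mi=np.linalg.inv(M);q=np.einsum('ij,jhw->ihw',Mi[:3,:3],np.stack([X,Y,0*X+z]))+Mi[:3,3][:,None,None]
    u=d["cx"]-d["fx"]*q[0]/q[2];v=d["cy"]+d["fy"]*q[1]/q[2]
    return cv2.remap(I,u.astype('f4'),v.astype('f4'),cv2.INTER_CUBIC)
cv2.imwrite("pics/w3.png",rect(50)[50:650,100:500])
E
```

```text
time: 4.6
tool_pos: [526.8, -339.3, 200.2]
tcp_rot: [3.141, -0.002, 0.068]
contact_force: [-0.2, -0.1, -1.1]
grip_width: 91.9
```

View pics/w3.png

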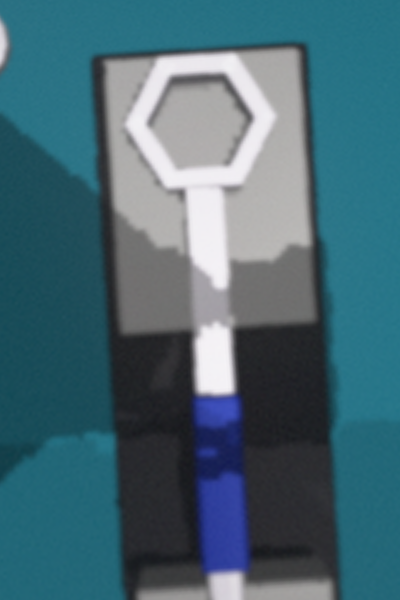

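The wrench view (3 px/mm) shows the ring centre at (200,120), world (650,-337), and the grip centre at (221,484), world (528.7,-344). Yaw is about 0.057. I'll descend and grasp.

```bash
python3 -m handwheel '[[[2,-4,-40],[0,0,-0.01]],[[0,0,-50],[0,0,0]],[[0,0,-40],[0,0,0]],[[0,0,-25],[0,0,0]],[[0,0,0],[0,0,0]],[[0,0,0],[0,0,0]]]'
python3 -m handwheel '[[[0,0,0],[0,0,0]],[[0,0,0],[0,0,0]],[[0,0,0],[0,0,0]],[[0,0,0],[0,0,0]],[[0,0,0],[0,0,0]]]' 1
```

```text
time: 5.4
tool_pos: [529.7, -343.2, 45.3]
tcp_rot: [3.14, -0.002, 0.059]
contact_force: [-0.6, -0.1, -0.0]
grip_width: 92.2
time: 6.02
tool_pos: [528.6, -343.6, 43.7]
tcp_rot: [3.142, 0.0, 0.058]
contact_force: [0.1, -0.0, 0.4]
grip_width: 46.5
```

```bash
python3 -m handwheel '[[[0,0,0],[0,0,0]],[[0,0,0],[0,0,0]],[[0,0,0],[0,0,0]],[[0,0,0],[0,0,0]],[[0,0,0],[0,0,0]],[[0,0,0],[0,0,0]]]'
```

```text
time: 6.78
tool_pos: [528.6, -343.7, 43.7]
tcp_rot: [3.141, 0.0, 0.058]
contact_force: [1.5, -0.7, -0.2]
grip_width: 15.7
```

```bash
python3 -m handwheel '[[[0,0,15],[0,0,0]],[[0,0,35],[0,0,0]],[[0,0,30],[0,0,0]],[[0,0,0],[0,0,0]],[[0,0,0],[0,0,0]]]'
python3 - <<'E'
from h import *
print({k:np.round(v,3).tolist() for k,v in get_obs().items() if k in("moment","contact_force","grip_width","tool_pos","tcp_rot")})
d=capture("wrist");I=d["img"][:,:,::-1].copy();M=np.array(d["cam_to_world"]);print(M.round(3).tolist())
w=cv2.resize(I,(800,600),interpolation=cv2.INTER_CUBIC)
cv2.imwrite("pics/w4.png",w[:, 150:650])
for p in [(528.6+122*.9983,-343.7+122*.058,133),(528.6+30,-343.7+1.7,133)]: print(np.array(pix(d,p))*1.5625)
E
```

```text
time: 7.4
tool_pos: [528.0, -343.0, 122.7]
tcp_rot: [-3.14, 0.001, 0.058]
contact_force: [0.5, -0.2, -2.8]
grip_width: 15.8
{'tool_pos': [528.026, -343.048, 122.74], 'tcp_rot': [-3.14, 0.001, 0.058], 'contact_force': [0.548, -0.19, -2.802], 'moment': [-0.019, 0.32, -0.025], 'grip_width': 15.812}
[[0.057, 0.968, 0.245, 592.211], [-0.998, 0.056, 0.012, -339.348], [-0.002, -0.245, 0.97, 258.374], [0.0, 0.0, 0.0, 1.0]]
[407.61214978 -59.6719371 ]
[407.32273938 307.55740865]
```

View pics/w4.png

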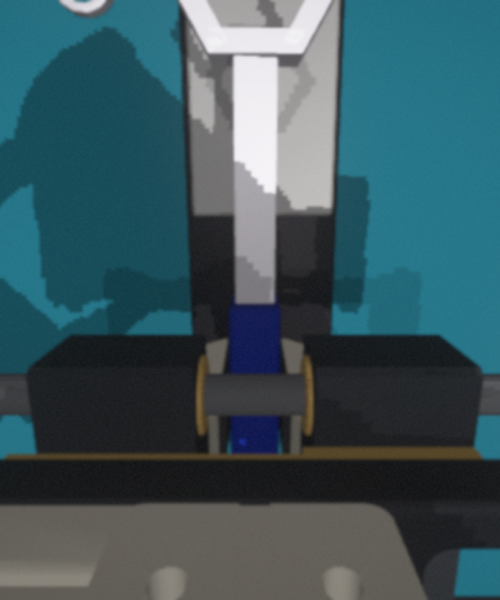

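The held wrench is flat and aligned. The grip front is at row 304, about where I predicted (x offset ≈ 0), and the near edge of the ring is at row 28. Moving over the nut.

```bash
python3 -m handwheel '[[[2,45,0],[0,0,0.11]],[[2,52,0],[0,0,0.13]],[[2,52,0],[0,0,0.13]],[[2,52,0],[0,0,0.13]],[[2,50,-15],[0,0,0.13]],[[0,10,-20],[0,0,0.017]],[[0,0,-15],[0,0,0]],[[0,0,-5],[0,0,0]],[[0,0,0],[0,0,0]],[[0,0,0],[0,0,0]]]'
python3 - <<'E'
from h import *
o=get_obs();p=o["tool_pos"];y=o["tcp_rot"][2];print(np.round(o["tool_pos"],2),np.round(o["tcp_rot"],4),np.round(o["contact_force"],2),np.round(o["moment"],3))
print("ring",p[0]+122*np.cos(y),p[1]+122*np.sin(y))
for c in ["wrist","scene"]:
  d=capture(c);I=d["img"][:,:,::-1].copy()
  if c=="wrist": A=cv2.resize(I,(800,600),interpolation=cv2.INTER_CUBIC)[:300,150:650]
  else:
    u,v=map(int,pix(d,(631,-3,46)));B=cv2.resize(I[v-40:v+40,u-50:u+50],(500,300),interpolation=cv2.INTER_CUBIC) 
cv2.imwrite("pics/w5.png",np.vstack([A,B]))
E
```

```text
time: 8.7
tool_pos: [539.0, -83.4, 69.2]
tcp_rot: [3.141, -0.001, 0.704]
contact_force: [-0.2, -0.6, -2.7]
grip_width: 15.8
[539.03 -83.44  69.23] [ 3.1406e+00 -6.0000e-04  7.0360e-01] [-0.16 -0.61 -2.71] [-0.211  0.269  0.018]
ring 632.065684865947 -4.5172525798195835
```

View pics/w5.png

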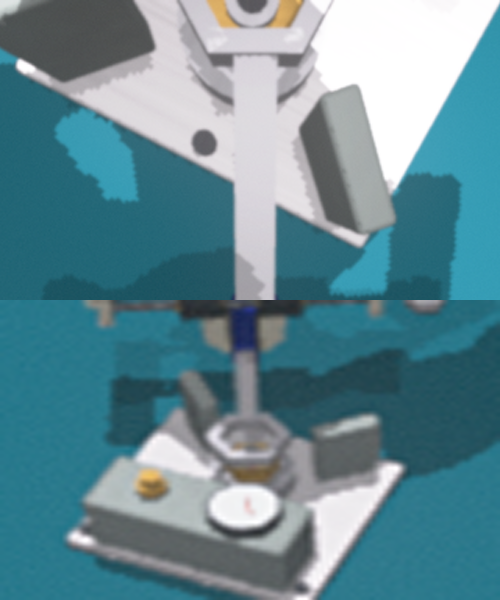

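The ring is above the nut, and in the wrist crop the bore at (255,5) lines up with the bar at column 255. I'll lower it with a small lateral correction and watch the force.

```bash
python3 -m handwheel '[[[0,1,-10],[0,0,0]],[[0,0,-7],[0,0,0]],[[0,0,-3],[0,0,0]],[[0,0,0],[0,0,0]]]'
python3 -m handwheel '[[[0,0,-3],[0,0,0]],[[0,0,-3],[0,0,0]],[[0,0,0],[0,0,0]]]'
python3 -c "
from h import *
o=get_obs();print(np.round(o['contact_force'],1),np.round(o['moment'],2))"
```

```text
time: 9.3
tool_pos: [538.5, -81.6, 48.3]
tcp_rot: [-3.141, 0.0, 0.705]
contact_force: [0.3, 0.1, -2.9]
grip_width: 16.0
time: 9.68
tool_pos: [538.6, -81.6, 42.5]
tcp_rot: [-3.141, 0.0, 0.705]
contact_force: [0.5, -1.3, -3.6]
grip_width: 15.8
[ 0.5 -1.3 -3.6] [-0.25  0.23 -0.02]
```

```bash
python3 -m handwheel '[[[0,0,-2],[0,0,0]],[[0,0,0],[0,0,0]]]'
python3 - <<'E'
from h import *
o=get_obs();print(np.round(o['contact_force'],1),np.round(o['moment'],2),np.round(o['tool_pos'],1))
c=np.array([631.3,-2.9])
ys=.705-.094*np.arange(13);P=np.array([c-122*np.array([np.cos(y),np.sin(y)]) for y in ys]);print(np.diff(P,axis=0).round(1).tolist(),P[0],P[-1])
E
```

```text
time: 9.93
tool_pos: [538.6, -81.6, 40.6]
tcp_rot: [-3.142, 0.0, 0.705]
contact_force: [0.1, -0.3, -3.1]
grip_width: 16.0
[ 0.1 -0.3 -3.1] [-0.26  0.18 -0.05] [538.6 -81.6  40.6]
[[-7.0, 9.1], [-6.1, 9.7], [-5.2, 10.2], [-4.2, 10.7], [-3.2, 11.0], [-2.1, 11.3], [-1.1, 11.4], [0.0, 11.5], [1.1, 11.4], [2.1, 11.3], [3.2, 11.0], [4.2, 10.7]] [538.38339069 -81.9601272 ] [520.05289067  47.18074146]
```

```bash
python3 -m handwheel '[[[-7,9.1,0],[0,0,-0.094]],[[-6.1,9.7,0],[0,0,-0.094]],[[-5.2,10.2,0],[0,0,-0.094]],[[-4.2,10.7,0],[0,0,-0.094]]]'
python3 - <<'E'
from h import *
o=get_obs();print(np.round(o['contact_force'],1),np.round(o['moment'],2),np.round(o['tool_pos'],1))
E
```

```text
time: 10.42
tool_pos: [516.0, -42.4, 40.8]
tcp_rot: [3.14, 0.0, 0.326]
contact_force: [1.2, -3.4, -2.8]
grip_width: 15.8
[ 1.2 -3.4 -2.8] [-0.8   0.24  0.08] [516.  -42.4  40.8]
```

```bash
python3 -m handwheel '[[[-3.2,11,0],[0,0,-0.094]],[[-2.1,11.3,0],[0,0,-0.094]],[[-1.1,11.4,0],[0,0,-0.094]],[[0,11.5,0],[0,0,-0.094]]]'
python3 -m handwheel '[[[1.1,11.4,0],[0,0,-0.094]],[[2.1,11.3,0],[0,0,-0.094]],[[3.2,11,0],[0,0,-0.094]],[[4.2,10.7,0],[0,0,-0.094]],[[0,0,0],[0,0,0]]]'
python3 - <<'E'
from h import *
o=get_obs();print(np.round(o['contact_force'],1),np.round(o['moment'],2),np.round(o['tool_pos'],1),np.round(o['tcp_rot'],3))
E
```

```text
time: 10.92
tool_pos: [509.8, 3.1, 40.8]
tcp_rot: [3.141, -0.0, -0.05]
contact_force: [0.1, -3.4, -4.0]
grip_width: 15.5
time: 11.55
tool_pos: [520.7, 47.7, 40.8]
tcp_rot: [3.141, -0.001, -0.422]
contact_force: [0.8, -2.9, -3.2]
grip_width: 15.7
[ 0.8 -2.9 -3.2] [-0.31  0.2  -0.15] [520.7  47.7  40.8] [ 3.141e+00 -1.000e-03 -4.220e-01]
```

```bash
python3 -m handwheel '[[[-4.4,-11.4,0],[0,0,0.1]],[[0,0,0],[0,0,0]],[[0,0,8],[0,0,0]],[[0,0,10],[0,0,0]],[[0,0,10],[0,0,0]],[[0,0,0],[0,0,0]]]'
python3 - <<'E'
from h import *
o=get_obs();print(np.round(o['contact_force'],1),np.round(o['moment'],2),np.round(o['tool_pos'],1),np.round(o['tcp_rot'],3))
c=np.array([631.3,-2.9])
ys=-.323+.12*np.arange(10);ys[-1]=.756;P=np.array([c-122*np.array([np.cos(y),np.sin(y)]) for y in ys]);print(np.diff(P,axis=0).round(1).tolist(),P[0],P[-1])
E
```

```text
time: 12.3
tool_pos: [516.7, 36.4, 70.0]
tcp_rot: [-3.141, -0.002, -0.323]
contact_force: [0.2, -0.2, -3.3]
grip_width: 15.6
[ 0.2 -0.2 -3.3] [0.01 0.26 0.02] [516.7  36.4  70. ] [-3.141e+00 -2.000e-03 -3.230e-01]
[[-3.8, -14.1], [-2.1, -14.5], [-0.3, -14.6], [1.4, -14.6], [3.2, -14.3], [4.8, -13.8], [6.5, -13.1], [8.0, -12.3], [9.3, -11.1]] [515.60893131  35.82436734] [542.53452136 -86.59402489]
```

```bash
python3 -m handwheel '[[[-3.8,-14.1,0],[0,0,0.12]],[[-2.1,-14.5,0],[0,0,0.12]],[[-0.3,-14.6,0],[0,0,0.12]],[[1.4,-14.6,0],[0,0,0.12]],[[3.2,-14.3,0],[0,0,0.12]],[[4.8,-13.8,0],[0,0,0.12]],[[6.5,-13.1,0],[0,0,0.12]],[[8,-12.3,0],[0,0,0.12]],[[9.3,-11.1,0],[0,0,0.119]],[[0,0,0],[0,0,0]]]'
python3 - <<'E'
from h import *
o=get_obs();print(np.round(o['contact_force'],1),np.round(o['tool_pos'],1),np.round(o['tcp_rot'],3))
d=capture("wrist");cv2.imwrite("pics/w6.png",cv2.resize(d["img"][:100,150:360,::-1],(800,381),interpolation=cv2.INTER_CUBIC))
E
```

```text
time: 13.55
tool_pos: [543.3, -86.7, 68.5]
tcp_rot: [3.141, -0.0, 0.754]
contact_force: [0.1, 0.3, -3.5]
grip_width: 15.4
[ 0.1  0.3 -3.5] [543.3 -86.7  68.5] [ 3.141 -0.     0.754]
```

View pics/w6.png

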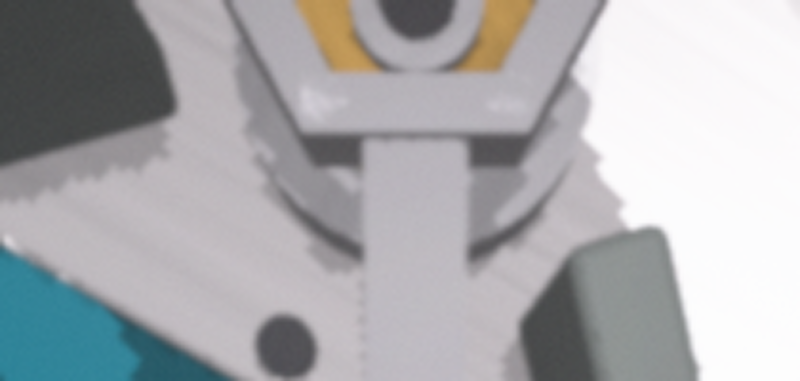

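The bore (415,30) is centred on the bar (416), so I'll reseat.

```bash
python3 -m handwheel '[[[0,0,-10],[0,0,0]],[[0,0,-7],[0,0,0]],[[0,0,-3],[0,0,0]],[[0,0,0],[0,0,0]]]'
python3 -m handwheel '[[[0,0,-4],[0,0,0]],[[0,0,-4],[0,0,0]],[[0,0,-0.5],[0,0,0]],[[0,0,0],[0,0,0]]]'
python3 - <<'E'
from h import *
o=get_obs();print(np.round(o['contact_force'],1),np.round(o['moment'],2),np.round(o['tool_pos'],1),np.round(o['tcp_rot'],3))
c=np.array([631.3,-2.9])
ys=.756-.09*np.arange(13);P=np.array([c-122*np.array([np.cos(y),np.sin(y)]) for y in ys]);print(np.diff(P,axis=0).round(1).tolist(),P[0],P[-1])
E
```

```text
time: 14.1
tool_pos: [542.8, -86.1, 48.6]
tcp_rot: [-3.141, 0.0, 0.756]
contact_force: [-1.1, -2.2, -0.3]
grip_width: 15.9
time: 14.6
tool_pos: [542.8, -86.2, 40.1]
tcp_rot: [-3.141, 0.0, 0.756]
contact_force: [-1.3, -3.3, -1.8]
grip_width: 16.1
[-1.3 -3.3 -1.8] [-0.64  0.32 -0.15] [542.8 -86.2  40.1] [-3.141  0.     0.756]
[[-7.2, 8.3], [-6.4, 8.9], [-5.6, 9.5], [-4.7, 9.9], [-3.8, 10.3], [-2.8, 10.6], [-1.9, 10.8], [-0.9, 10.9], [0.1, 11.0], [1.1, 10.9], [2.1, 10.8], [3.0, 10.6]] [542.53452136 -86.59402489] [515.64771352  35.94003903]
```

```bash
python3 -m handwheel '[[[-7.2,8.3,0],[0,0,-0.09]],[[-6.4,8.9,0],[0,0,-0.09]],[[-5.6,9.5,0],[0,0,-0.09]],[[-4.7,9.9,0],[0,0,-0.09]],[[-3.8,10.3,0],[0,0,-0.09]],[[-2.8,10.6,0],[0,0,-0.09]],[[-1.9,10.8,0],[0,0,-0.09]],[[-0.9,10.9,0],[0,0,-0.09]],[[0,0,0],[0,0,0]]]'
python3 -m handwheel '[[[0,5.5,0],[0,0,-0.045]],[[0.1,5.5,0],[0,0,-0.045]],[[0,0,0],[0,0,0]]]'
python3 - <<'E'
from h import *
o=get_obs();print(np.round(o['contact_force'],1),np.round(o['moment'],2),np.round(o['tool_pos'],1),np.round(o['tcp_rot'],3))
E
```

```text
time: 15.72
tool_pos: [509.7, -6.6, 40.2]
tcp_rot: [3.141, 0.0, 0.037]
contact_force: [0.3, -4.3, -2.8]
grip_width: 15.7
time: 16.1
tool_pos: [509.8, 3.8, 40.2]
tcp_rot: [3.141, 0.0, -0.052]
contact_force: [-0.1, -4.8, -3.3]
grip_width: 15.7
[-0.1 -4.8 -3.3] [-0.72  0.27 -0.22] [509.8   3.8  40.2] [ 3.141  0.    -0.052]
```

```bash
python3 -m handwheel '[[[0.2,3,0],[0,0,-0.025]],[[0.3,3,0],[0,0,-0.025]],[[0,0,0],[0,0,0]]]'
python3 -m handwheel '[[[0.2,1.5,0],[0,0,-0.012]],[[0,0,0],[0,0,0]]]'
python3 -m handwheel '[[[0.2,1.5,0],[0,0,-0.012]],[[0,0,0],[0,0,0]]]'
```

```text
time: 16.48
tool_pos: [510.3, 10.1, 40.2]
tcp_rot: [3.141, 0.0, -0.104]
contact_force: [-0.0, -4.8, -3.5]
grip_width: 15.7
time: 16.73
tool_pos: [510.4, 11.5, 40.2]
tcp_rot: [3.141, 0.0, -0.116]
contact_force: [0.9, -5.1, -3.5]
grip_width: 15.9
time: 16.98
tool_pos: [510.6, 13.0, 40.2]
tcp_rot: [3.141, 0.0, -0.128]
contact_force: [-0.0, -5.3, -3.2]
grip_width: 15.8
```

```bash
python3 -m handwheel '[[[0.2,1.5,0],[0,0,-0.012]],[[0,0,0],[0,0,0]]]'
python3 -m handwheel '[[[0.2,1,0],[0,0,-0.008]],[[0,0,0],[0,0,0]]]'
python3 -m handwheel '[[[0.2,1,0],[0,0,-0.008]],[[0,0,0],[0,0,0]]]'
```

```text
time: 17.23
tool_pos: [510.9, 14.5, 40.2]
tcp_rot: [3.141, 0.0, -0.14]
contact_force: [0.5, -4.5, -3.8]
grip_width: 15.7
time: 17.48
tool_pos: [511.0, 15.4, 40.2]
tcp_rot: [3.141, 0.0, -0.148]
contact_force: [0.5, -5.6, -3.1]
grip_width: 16.0
time: 17.73
tool_pos: [511.2, 16.4, 40.2]
tcp_rot: [3.141, 0.0, -0.155]
contact_force: [0.8, -4.2, -3.2]
grip_width: 16.1
```

```bash
for i in 1 2; do python3 -m handwheel '[[[0.2,1,0],[0,0,-0.008]],[[0,0,0],[0,0,0]]]' | grep -E 'rot|force'; done
python3 -m handwheel '[[[0.2,1,0],[0,0,-0.008]],[[0,0,0],[0,0,0]]]'|grep -E 'pos|force'
```

```text
tcp_rot: [3.141, 0.0, -0.164]
contact_force: [-0.0, -5.7, -4.0]
tcp_rot: [3.141, 0.0, -0.172]
contact_force: [-0.5, -5.3, -4.1]
tool_pos: [511.7, 19.4, 40.2]
contact_force: [0.2, -5.2, -4.4]
```

```bash
python3 -m handwheel '[[[0.2,1,0],[0,0,-0.008]],[[0,0,0],[0,0,0]]]' | grep -E 'rot|force'
python3 -m handwheel '[[[0.2,1,0],[0,0,-0.008]],[[0,0,0],[0,0,0]]]' | grep -E 'rot|force'
python3 -m handwheel '[[[0.2,1,0],[0,0,-0.008]],[[0,0,0],[0,0,0]]]' | grep -E 'pos|rot|force'
```

```text
tcp_rot: [3.141, 0.0, -0.188]
contact_force: [0.2, -6.2, -2.9]
tcp_rot: [3.141, 0.0, -0.196]
contact_force: [0.1, -5.8, -2.7]
tool_pos: [512.3, 22.4, 40.2]
tcp_rot: [3.141, 0.0, -0.204]
contact_force: [0.0, -5.6, -3.3]
```

```bash
python3 -m handwheel '[[[0.2,1,0],[0,0,-0.008]],[[0,0,0],[0,0,0]]]' | grep -E 'rot|force'
python3 -m handwheel '[[[0.2,1,0],[0,0,-0.008]],[[0,0,0],[0,0,0]]]' | grep -E 'rot|force'
python3 -m handwheel '[[[0.2,1,0],[0,0,-0.008]],[[0,0,0],[0,0,0]]]' | grep -E 'rot|force'
python3 -m handwheel '[[[0.2,1,0],[0,0,-0.008]],[[0,0,0],[0,0,0]]]' | grep -E 'pos|rot|force'
```

```text
tcp_rot: [3.141, 0.0, -0.212]
contact_force: [0.2, -6.0, -2.7]
tcp_rot: [3.141, 0.0, -0.22]
contact_force: [-0.2, -7.3, -3.9]
tcp_rot: [3.141, 0.0, -0.228]
contact_force: [-0.3, -6.3, -3.6]
tool_pos: [513.1, 26.2, 40.2]
tcp_rot: [3.141, 0.0, -0.236]
contact_force: [0.1, -6.5, -3.9]
```

Run:
```python
from h import *
o=get_obs();print(np.round(o['contact_force'],1),np.round(o['moment'],2),np.round(o['tool_pos'],1),np.round(o['tcp_rot'],3))
d=capture("wrist");A=d["img"][:270,100:420,::-1];cv2.imwrite("pics/w7.png",cv2.resize(A,(704,594),interpolation=cv2.INTER_CUBIC))
```

```text
[ 0.1 -6.5 -3.9] [-1.04  0.42 -0.19] [513.1  26.2  40.2] [ 3.141  0.    -0.236]
```

View pics/w7.png

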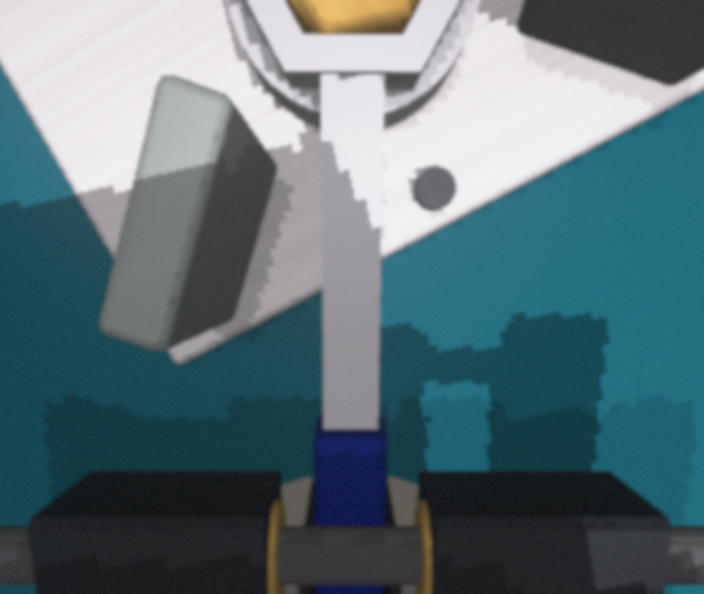

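The wrench is straight in the jaws, with the bar at column 350 throughout. It is seated and clear of the left cheek. Moment and force together give about 0.6 N·m, which is friction only, so the stop hasn't been reached. Continuing.

```bash
python3 -m handwheel '[[[0.3,1,0],[0,0,-0.01]],[[0,0,0],[0,0,0]]]' | grep -E 'rot|force'
python3 -m handwheel '[[[0.3,1,0],[0,0,-0.01]],[[0,0,0],[0,0,0]]]' | grep -E 'rot|force'
python3 -m handwheel '[[[0.3,1,0],[0,0,-0.01]],[[0,0,0],[0,0,0]]]' | grep -E 'rot|force'
python3 -m handwheel '[[[0.3,1,0],[0,0,-0.01]],[[0,0,0],[0,0,0]]]' | grep -E 'pos|rot|force'
python3 -c "
from h import *
o=get_obs();print(np.round(o['moment'],2))"
```

```text
tcp_rot: [3.141, 0.0, -0.245]
contact_force: [0.1, -6.7, -2.4]
tcp_rot: [3.141, 0.0, -0.255]
contact_force: [-0.1, -7.1, -2.7]
tcp_rot: [3.141, 0.001, -0.265]
contact_force: [-0.3, -7.3, -3.6]
tool_pos: [514.1, 30.0, 40.2]
tcp_rot: [3.14, 0.001, -0.275]
contact_force: [-1.3, -8.5, -3.1]
[-1.17  0.43  0.1 ]
```

```bash
cat > t.py <<'E'
from h import *
o=get_obs();f=o['contact_force'];p=o['tool_pos'];r=np.array(p[:2])-[631.3,-2.9]
print(np.round(f,1),'mz',round(o['moment'][2],2),'T',round(r[0]*f[1]/1e3-r[1]*f[0]/1e3+o['moment'][2],2),np.round(p,1),round(o['tcp_rot'][2],3))
E
python3 -m handwheel '[[[0.3,1,0],[0,0,-0.008]],[[0,0,0],[0,0,0]]]' >/dev/null; python3 t.py
python3 -m handwheel '[[[0.2,0.7,0],[0,0,-0.006]],[[0,0,0],[0,0,0]]]' >/dev/null; python3 t.py
```

```text
[-0.5 -8.1 -2.8] mz 0.12 T 1.09 [514.4  30.9  40.2] -0.283
[-1.1 -7.9 -3. ] mz 0.12 T 1.08 [514.6  31.6  40.2] -0.289
```

```bash
python3 -m handwheel '[[[0.3,1,0],[0,0,-0.0085]],[[0,0,0],[0,0,0]]]' >/dev/null; python3 t.py
python3 -m handwheel '[[[0.3,1,0],[0,0,-0.0085]],[[0,0,0],[0,0,0]]]' >/dev/null; python3 t.py
python3 -m handwheel '[[[0.3,1,0],[0,0,-0.0085]],[[0,0,0],[0,0,0]]]' >/dev/null; python3 t.py
```

```text
[-1.  -8.5 -3.1] mz 0.13 T 1.15 [514.9  32.5  40.2] -0.297
[-1.3 -9.1 -2.4] mz 0.13 T 1.24 [515.1  33.4  40.2] -0.305
[ -0.9 -10.3  -4.1] mz 0.28 T 1.51 [515.5  34.3  40.2] -0.314
```

Run:
```python
from h import *
d=capture("wrist");I=d["img"][:,:,::-1];cv2.imwrite("pics/w8raw.png",I)
A=cv2.resize(I[:210,200:320],(480,840),interpolation=cv2.INTER_CUBIC)
a=cv2.resize(I[:100,180:340],(800,500),interpolation=cv2.INTER_CUBIC)
cv2.imwrite("pics/w8.png",a)
M=np.array(d["cam_to_world"]);print(M[:3,3].round(1))
# bar: low-saturation bright between blue/teal ; print edges per row by saturation
h=cv2.cvtColor(I,cv2.COLOR_BGR2HSV)
for r in (130,145,160,175,190):
    g=I[r,225:295].astype(int);gr=np.abs(np.diff(g.sum(1)));k=np.argsort(gr)[-6:];print(r,sorted((k+225).tolist()))
```

```text
[576.5  14.5 175.8]
130 [227, 228, 244, 270, 271, 272]
145 [231, 232, 244, 245, 270, 271]
160 [244, 245, 246, 270, 271, 272]
175 [244, 245, 246, 269, 270, 271]
190 [244, 245, 246, 269, 270, 271]
```

View pics/w8.png

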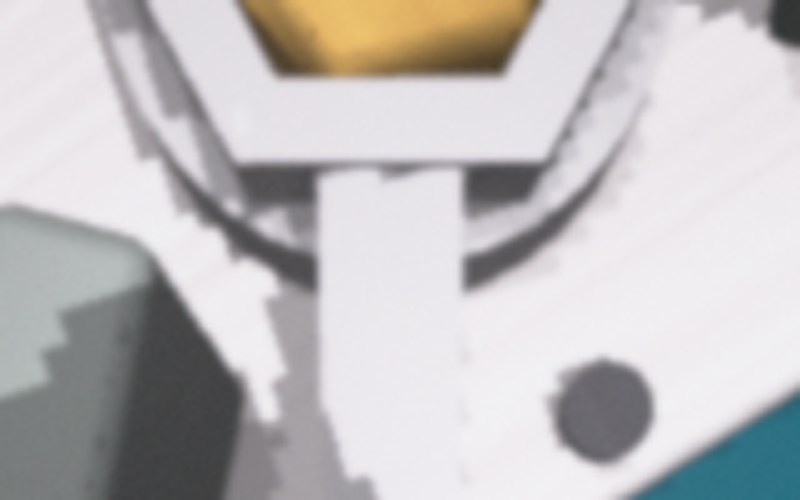

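```bash
python3 -m handwheel '[[[0.2,0.6,0],[0,0,-0.005]],[[0,0,0],[0,0,0]],[[0,0,0],[0,0,0]]]' >/dev/null; python3 t.py
python3 -m handwheel '[[[0.2,0.6,0],[0,0,-0.005]],[[0,0,0],[0,0,0]],[[0,0,0],[0,0,0]]]' >/dev/null; python3 t.py
```

```text
[-1.2 -8.7 -3.2] mz 0.15 T 1.2 [515.7  35.1  40.2] -0.319
[-0.7 -9.5 -3.2] mz 0.29 T 1.42 [515.8  35.5  40.2] -0.324
```

```bash
python3 -m handwheel '[[[0.3,1,0],[0,0,-0.008]],[[0,0,0],[0,0,0]]]' >/dev/null; python3 t.py
python3 -m handwheel '[[[0.3,1,0],[0,0,-0.008]],[[0,0,0],[0,0,0]]]' >/dev/null; python3 t.py
python3 -m handwheel '[[[0,0,0],[0,0,0]],[[0,0,0],[0,0,0]]]' >/dev/null; python3 t.py
```

```text
[ -1.5 -10.4  -2.7] mz 0.22 T 1.48 [516.1  36.4  40.1] -0.332
[ -0.6 -10.1  -2.1] mz 0.18 T 1.36 [516.5  37.4  40.2] -0.34
[ -0.8 -10.   -3.5] mz 0.19 T 1.37 [516.5  37.4  40.2] -0.34
```

```bash
python3 -m handwheel '[[[0.3,1,0],[0,0,-0.008]],[[0.3,1,0],[0,0,-0.008]],[[0,0,0],[0,0,0]]]' >/dev/null; python3 t.py
python3 -m handwheel '[[[0.3,1,0],[0,0,-0.008]],[[0.3,1,0],[0,0,-0.008]],[[0,0,0],[0,0,0]]]' >/dev/null; python3 t.py
```

```text
[ -0.9 -12.9  -2.9] mz 0.31 T 1.82 [517.   39.   40.1] -0.355
[ -1.6 -13.5  -3.7] mz 0.32 T 1.93 [517.7  40.8  40.2] -0.371
```

```bash
python3 -m handwheel '[[[0,0,0],[0,0,0]],[[0,0,0],[0,0,0]],[[0,0,0],[0,0,0]]]' >/dev/null; python3 t.py
python3 - <<'E'
from h import *
c=np.array([631.3,-2.9])
y0=-.372
P=lambda y:c-122*np.array([np.cos(y),np.sin(y)])
for d in (.06,.12,.18,.24): print(d,(P(y0+d)-P(y0+d-.06)).round(1))
E
```

```text
[ -1.2 -12.9  -4.1] mz 0.33 T 1.85 [517.7  40.8  40.2] -0.371
0.06 [-2.5 -6.9]
0.12 [-2. -7.]
0.18 [-1.6 -7.1]
0.24 [-1.2 -7.2]
```

```bash
python3 -m handwheel '[[[-2.5,-6.9,0],[0,0,0.06]],[[0,0,0],[0,0,0]]]' >/dev/null; python3 t.py
python3 -m handwheel '[[[-2,-7,0],[0,0,0.06]],[[0,0,0],[0,0,0]]]' >/dev/null; python3 t.py
python3 -m handwheel '[[[-1.6,-7.1,0],[0,0,0.06]],[[0,0,0],[0,0,0]]]' >/dev/null; python3 t.py
```

```text
[ 1.6 -5.8 -4. ] mz -0.05 T 0.56 [515.7  35.3  40.3] -0.314
[ 2.2 -1.  -4.2] mz -0.34 T -0.3 [513.8  28.9  40.3] -0.256
[ 1.9 -1.2 -2.9] mz -0.39 T -0.29 [512.1  21.8  40.3] -0.196
```

The pull at the stop is done: 12.9–13.5 N held for over 0.5 s. It unloaded cleanly when I backed off. I'll lift off and check the nut's red mark from the side.

```bash
python3 -m handwheel '[[[0,0,8],[0,0,0]],[[0,0,12],[0,0,0]],[[0,0,25],[0,0,0]],[[0,0,30],[0,0,0]],[[0,0,10],[0,0,0]],[[0,-40,0],[0,0,0.03]],[[0,-50,0],[0,0,0.03]],[[0,0,0],[0,0,0]],[[0,0,0],[0,0,0]]]'
python3 - <<'E'
from h import *
d=capture("wrist");I=d["img"][:,:,::-1].copy();M=np.array(d["cam_to_world"])
s=6;c=np.array([628,-3]);W=600
g=np.mgrid[0:W,0:W];X=c[0]+(W/2-g[0])/s;Y=c[1]+(W/2-g[1])/s
Mi=np.linalg.inv(M);q=np.einsum('ij,jhw->ihw',Mi[:3,:3],np.stack([X,Y,0*X+46]))+Mi[:3,3][:,None,None]
u=d["cx"]-d["fx"]*q[0]/q[2];v=d["cy"]+d["fy"]*q[1]/q[2]
cv2.imwrite("pics/w9.png",cv2.remap(I,u.astype('f4'),v.astype('f4'),cv2.INTER_CUBIC))
E
```

```text
time: 27.08
tool_pos: [510.6, -66.5, 125.2]
tcp_rot: [-3.14, 0.004, -0.135]
contact_force: [-1.7, 5.9, -1.4]
grip_width: 24.4
```

View pics/w9.png

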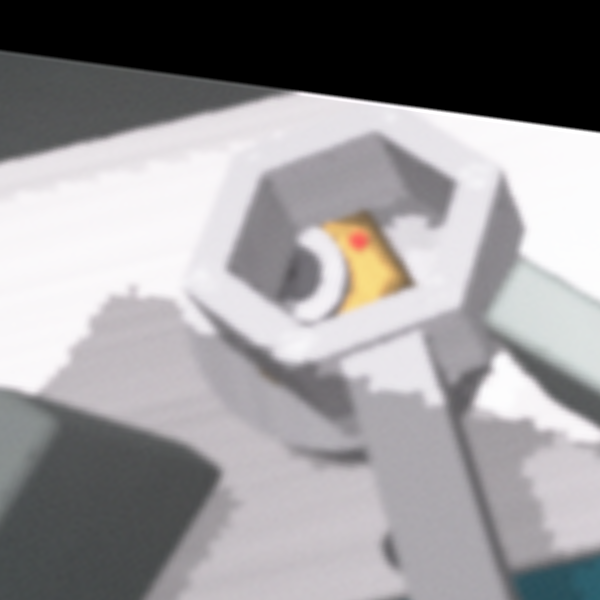

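The red mark at (360,240) about the bore centre (297,272) gives about −63°, which is the stop (≈1.955 rad). But the ring is still hanging over the nut and the grip width now reads 24 mm, so the wrench has shifted in the jaws. I'll check it from all the cameras.

Run:
```python
from h import *
T=[]
for c in ["wrist","scene","side"]:
  d=capture(c);I=d["img"][:,:,::-1].copy()
  if c=="wrist": T.append(cv2.resize(I,(400,300)))
  else:
    u,v=map(int,pix(d,(570,-30,80)));print(c,u,v,np.array(pix(d,(510.6,-66.5,125)))-[u,v],np.array(pix(d,(631,-3,46)))-[u,v])
    h,w=(54,72);u0=min(max(u-w,0),512-2*w);v0=min(max(v-h,0),384-2*h)
    T.append(cv2.resize(I[v0:v0+2*h,u0:u0+2*w],(400,300),interpolation=cv2.INTER_CUBIC)); cv2.imwrite(f"pics/{c}10.png",I)
    M=np.array(d["cam_to_world"])
    for t in("wrench_ring","wrench_grip"):
      for r in spot_in(t,c)[:2]: print(t,round(r["score"],2),(M@np.r_[r["xyz"],1])[:3].round(0))
o=get_obs();print({k:np.round(v,3).tolist() for k,v in o.items()})
cv2.imwrite("pics/m10.png",np.vstack([np.hstack(T[:2]),np.hstack([T[2],T[2]*0])]))
```

```text
scene 234 201 [  3.14113793 -25.81006319] [-4.1853652  23.60423055]
wrench_ring 0.74 [594. -38.  87.]
wrench_grip 0.74 [592. -30.  90.]
side 230 169 [ 20.82169708 -10.71648648] [-19.04055194   7.87417043]
wrench_ring 0.72 [608. -30.  76.]
wrench_ring 0.29 [743. 216.  33.]
wrench_grip 0.8 [610. -29.  76.]
{'time': 27.475, 'joint_positions': [-0.278, 0.461, 1.717, 0.001, 0.967, 1.425], 'dq': [0.002, 0.001, 0.001, -0.0, -0.0, -0.001], 'tau': [-3.23, -45.608, -21.947, -0.989, -1.004, 0.615], 'tool_pos': [510.754, -65.99, 125.334], 'tcp_rot': [-3.14, 0.003, -0.133], 'contact_force': [-2.268, 5.684, -0.901], 'moment': [1.096, 0.435, 0.627], 'grip_width': 24.153}
```

View pics/m10.png

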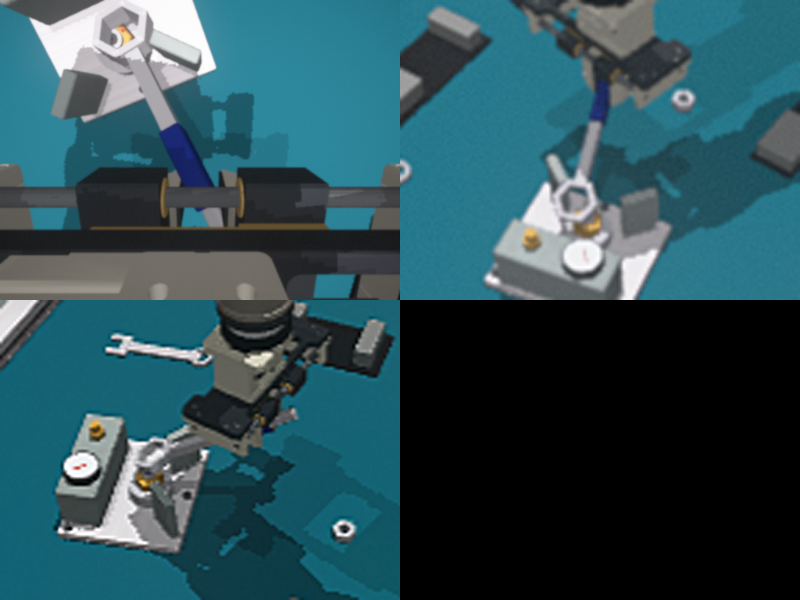

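The mosaic shows the ring above the nut at wrist (123,38), with the handle pitched up and yawed. The blue front is at wrist (172,130) and the jaws are on the rear of the grip. I'll triangulate the wrench's pose.

```bash
cat >> h.py <<'E'
def ray(d,u,v):
    M=np.array(d["cam_to_world"]);r=M[:3,:3]@np.array([(u-d["cx"])/d["fx"],-(v-d["cy"])/d["fy"],-1]);return M[:3,3],r/np.linalg.norm(r)
def tri(L):
    A=np.zeros((3,3));b=np.zeros(3)
    for t,r in L: P=np.eye(3)-np.outer(r,r);A+=P;b+=P@t
    x=np.linalg.solve(A,b);return x,[np.linalg.norm((np.eye(3)-np.outer(r,r))@(x-t)) for t,r in L]
def blue(c,roi=None):
    d=capture(c);I=d["img"][:,:,::-1].copy();h=cv2.cvtColor(I,cv2.COLOR_BGR2HSV)
    m=cv2.inRange(h,(108,140,40),(130,255,255))
    return d,I,m
E
python3 - <<'E'
from h import *
D={c:blue(c) for c in("scene","side","wrist")}
d={c:D[c][0] for c in D}
r,e=tri([ray(d["scene"],225,220.1),ray(d["side"],212.7,170.8),ray(d["wrist"],157.4,48.6)]);print("ring",r.round(1),np.round(e,1))
j,e=tri([ray(d["scene"],232.9,190.2),ray(d["wrist"],220,166)]);print("junc",j.round(1),np.round(e,1),np.linalg.norm(j-r),(j-r)/np.linalg.norm(j-r))
for c in D:
    n,l,s,ce=cv2.connectedComponentsWithStats(D[c][2]);k=[i for i in range(1,n) if s[i,4]>25];print(c,[(s[i].tolist(),ce[i].round(1).tolist()) for i in k])
E
```

```text
ring [630.9 -17.7  59.5] [3.1 1.3 3.7]
junc [553.3 -50.  103.6] [0.3 0.3] 94.95631839811605 [-0.81769553 -0.33995252  0.46454957]
scene [([338, 17, 12, 22, 89], [343.6, 27.7]), ([342, 40, 7, 14, 32], [345.0, 47.3]), ([47, 123, 41, 26, 512], [66.7, 135.7]), ([231, 176, 6, 15, 65], [233.8, 183.1]), ([70, 218, 8, 7, 42], [73.5, 220.6]), ([381, 270, 6, 31, 111], [382.8, 285.0]), ([388, 274, 13, 28, 109], [394.7, 287.4]), ([279, 329, 81, 55, 414], [318.3, 357.3]), ([488, 350, 17, 34, 186], [496.1, 367.1])]
side [([4, 239, 116, 145, 674], [59.4, 314.6]), ([24, 281, 13, 12, 95], [29.4, 286.7]), ([145, 322, 43, 23, 378], [165.9, 331.4])]
wrist [([204, 158, 70, 81, 2749], [236.6, 201.0]), ([250, 266, 10, 4, 30], [254.3, 267.3])]
```

Triangulated: ring at (631,−18,60), pitched about 28° nose-down, wrench yaw ≈ 0.39 against tool −0.13. The ring caught on the nut and the wrench pivoted in the pads. First I'll square the jaws to the grip again.

```bash
python3 -m handwheel '[[[0,0,0],[0,0,0.1]],[[0,0,0],[0,0,0.1]],[[0,0,0],[0,0,0]]]'|grep -E "force|width"
python3 -m handwheel '[[[0,0,0],[0,0,0.1]],[[0,0,0],[0,0,0.1]],[[0,0,0],[0,0,0]]]'|grep -E "force|width"
python3 -m handwheel '[[[0,0,0],[0,0,0.1]],[[0,0,0],[0,0,0]],[[0,0,0],[0,0,0]]]'
cat > w.py <<'E'
from h import *
# blue grip outline in wrist image: principal axis, ends ; silver bar direction
d,I,m=blue("wrist");n,l,s,ce=cv2.connectedComponentsWithStats(m);k=1+np.argmax(s[1:,4])
ys,xs=np.nonzero(l==k);p=np.c_[xs,ys];print("wrist blue",s[k].tolist(),cv2.minAreaRect(p.astype('f4')),"top row cols",[(int(r),int(xs[ys==r].min()),int(xs[ys==r].max())) for r in range(ys.min(),ys.max(),12)])
cv2.imwrite("pics/wl.png",I)
E
python3 w.py
```

```text
contact_force: [0.1, 2.9, -2.0]
grip_width: 19.4
contact_force: [-0.4, 2.2, -3.3]
grip_width: 16.4
time: 28.75
tool_pos: [512.1, -68.4, 125.4]
tcp_rot: [3.141, -0.0, 0.363]
contact_force: [1.2, 0.3, -1.1]
grip_width: 15.7
wrist blue [242, 142, 33, 97, 2874] ((258.0, 190.0), (96.0, 32.0), 90.0) top row cols [(142, 269, 269), (154, 243, 271), (166, 243, 271), (178, 243, 272), (190, 243, 272), (202, 244, 272), (214, 244, 272), (226, 243, 274)]
```

The jaws are square again (15.7 mm, blue centred on column 258, almost no force). I'll lift gently and watch.

```bash
python3 -m handwheel '[[[0,0,4],[0,0,0]],[[0,0,4],[0,0,0]],[[0,0,0],[0,0,0]]]'|grep -E "force|width"
python3 w.py
python3 -m handwheel '[[[0,0,5],[0,0,0]],[[0,0,5],[0,0,0]],[[0,0,5],[0,0,0]],[[0,0,0],[0,0,0]]]'|grep -E "pos|force|width"
python3 w.py
```

```text
contact_force: [0.4, 0.9, -2.6]
grip_width: 15.6
wrist blue [243, 142, 32, 97, 2863] ((258.5, 190.0), (96.0, 31.0), 90.0) top row cols [(142, 269, 269), (154, 243, 271), (166, 243, 272), (178, 243, 272), (190, 243, 272), (202, 244, 272), (214, 244, 272), (226, 243, 274)]
tool_pos: [512.3, -68.7, 148.8]
contact_force: [0.1, 0.0, -3.4]
grip_width: 15.8
wrist blue [243, 142, 32, 97, 2873] ((258.5, 190.0), (96.0, 31.0), 90.0) top row cols [(142, 269, 269), (154, 243, 271), (166, 243, 272), (178, 243, 272), (190, 244, 272), (202, 244, 272), (214, 244, 273), (226, 243, 274)]
```

It's free of the nut with its pitch held (weight −3.4 N). I'll fit the wrench pitch and slip from the wrist picture, so I can tilt the tool to level it.

Run:
```python
from h import *
I=cv2.imread("pics/wl.png");h=cv2.cvtColor(I,cv2.COLOR_BGR2HSV)
print([(r,int(h[r,258,1]),int(h[r,258,2])) for r in range(0,160,4)])
for r in range(0,150,10):
    sil=np.nonzero((h[r,180:340,1]<45))[0]+180; print(r,sil.min() if len(sil) else None,sil.max() if len(sil) else None,len(sil))
b=cv2.inRange(h,(108,140,40),(130,255,255));print([int(np.nonzero(b[:,c])[0].min()) for c in (248,252,256,260,264,268)])
```

```text
[(0, 4, 228), (4, 6, 226), (8, 4, 242), (12, 2, 251), (16, 2, 251), (20, 2, 251), (24, 1, 252), (28, 1, 253), (32, 5, 236), (36, 2, 252), (40, 1, 252), (44, 2, 253), (48, 2, 253), (52, 2, 253), (56, 5, 232), (60, 9, 216), (64, 11, 218), (68, 8, 216), (72, 8, 217), (76, 9, 217), (80, 8, 216), (84, 8, 217), (88, 9, 218), (92, 9, 217), (96, 9, 218), (100, 9, 217), (104, 11, 217), (108, 9, 216), (112, 8, 217), (116, 11, 218), (120, 9, 216), (124, 9, 216), (128, 9, 216), (132, 9, 217), (136, 9, 216), (140, 11, 213), (144, 182, 143), (148, 186, 145), (152, 192, 146), (156, 191, 147)]
0 180 336 157
10 180 335 140
20 180 333 142
30 180 331 142
40 180 329 137
50 180 328 135
60 180 326 147
70 180 324 145
80 180 323 144
90 180 320 141
100 219 319 101
110 247 317 46
120 247 267 21
130 247 267 21
140 247 267 21
[143, 143, 143, 143, 143, 143]
```

Run:
```python
from scipy.optimize import fsolve
import numpy as np
def row(x,z,th,s,e=0.7):
    # wrench-local (x,z) rel centre -> tool plane coords (ahead, up) rel TCP; grasp pt at centre-s, TCP 3 above it
    a,b=x+s,z-e
    X=a*np.cos(th)+b*np.sin(th); Z=-a*np.sin(th)+b*np.cos(th)-3
    dx,dz=X-64.3,Z-135.6
    t=np.arcsin(.2435); f=np.array([-np.sin(t),-np.cos(t)]);u=np.array([np.cos(t),-np.sin(t)])
    return 192.5-284*(dx*u[0]+dz*u[1])/(dx*f[0]+dz*f[1])
print("level check",row(30,6,0,0),row(100,8,0,0),"obs 194.6, 18-33")
for R in (55,57,59):
    s=fsolve(lambda p:[row(30,6,p[0],p[1])-143,row(100,8,p[0],p[1])-R],[.45,20]);print(R,s,np.degrees(s[0]))
```

```text
level check 194.16935982029017 33.10051921098409 obs 194.6, 18-33
55 [ 0.65378299 31.05178498] 37.45900626547555
57 [ 0.67110313 31.67010571] 38.4513768455436
59 [ 0.68854326 32.32764953] 39.4506229744543
```

Run:
```python
from scipy.optimize import fsolve
import numpy as np,cv2
def pr(x,z,th,s,e=0.7):
    a,b=x+s,z-e
    X=a*np.cos(th)+b*np.sin(th); Z=-a*np.sin(th)+b*np.cos(th)-3
    dx,dz=X-64.3,Z-135.6
    t=np.arcsin(.2435); f=np.array([-np.sin(t),-np.cos(t)]);u=np.array([np.cos(t),-np.sin(t)])
    D=dx*f[0]+dz*f[1];return 192.5-284*(dx*u[0]+dz*u[1])/D,D
for th in (.4,.45,.5,.55,.6,.67):
    s=fsolve(lambda p:pr(30,6,th,p[0])[0]-143,[20])[0]
    print(th,round(s,1),"near,far outer rows",[round(pr(x,8,th,s)[0],1) for x in(100,106,144)],"barw@35 %.1f @70 %.1f @95 %.1f"%tuple(284*12/pr(x,6,th,s)[1] for x in(35,70,95)),"rows",[round(pr(x,6,th,s)[0]) for x in(35,70,95)],"bluew front %.1f, @0 %.1f"%(284*16/pr(30,11,th,s)[1],284*16/pr(0,11,th,s)[1]))
I=cv2.imread("pics/wl.png").astype(int).sum(2)
for r in (20,30,36,40,44,48,52,58,64,72,80,90,120,135,150,170,190):
    g=np.abs(np.diff(I[r,225:295]));print(r,[(int(k)+225,int(g[k])) for k in sorted(np.argsort(g)[-5:])])
```

```text
0.4 25.2 near,far outer rows [np.float64(23.9), np.float64(14.6), np.float64(-42.5)] barw@35 22.1 @70 21.4 @95 20.9 rows [134, 75, 34] bluew front 30.6, @0 31.6
0.45 25.9 near,far outer rows [np.float64(30.3), np.float64(21.7), np.float64(-30.5)] barw@35 21.7 @70 20.7 @95 20.1 rows [134, 78, 40] bluew front 30.0, @0 31.3
0.5 26.9 near,far outer rows [np.float64(36.6), np.float64(28.6), np.float64(-19.2)] barw@35 21.2 @70 20.1 @95 19.4 rows [135, 81, 46] bluew front 29.4, @0 30.9
0.55 28.0 near,far outer rows [np.float64(42.7), np.float64(35.3), np.float64(-8.4)] barw@35 20.8 @70 19.5 @95 18.7 rows [135, 84, 51] bluew front 28.8, @0 30.6
0.6 29.3 near,far outer rows [np.float64(48.7), np.float64(41.9), np.float64(1.8)] barw@35 20.4 @70 19.0 @95 18.1 rows [136, 87, 57] bluew front 28.2, @0 30.2
0.67 31.6 near,far outer rows [np.float64(56.9), np.float64(50.8), np.float64(15.5)] barw@35 19.7 @70 18.2 @95 17.3 rows [136, 92, 64] bluew front 27.4, @0 29.6
20 [(225, 117), (226, 95), (253, 101), (285, 106), (292, 126)]
30 [(231, 83), (232, 125), (278, 89), (285, 84), (286, 121)]
36 [(234, 5
[... 205 characters left out ...]
, (247, 48), (276, 52)]
52 [(229, 57), (242, 86), (243, 105), (244, 76), (276, 60)]
58 [(272, 112), (273, 97), (276, 115), (277, 115), (278, 67)]
64 [(270, 139), (271, 136), (280, 93), (281, 105), (282, 81)]
72 [(271, 96), (272, 170), (273, 104), (286, 109), (287, 120)]
80 [(277, 78), (278, 97), (291, 72), (292, 111), (293, 119)]
90 [(226, 154), (227, 128), (236, 98), (237, 161), (285, 87)]
120 [(245, 107), (246, 123), (247, 51), (267, 108), (268, 118)]
135 [(245, 109), (246, 121), (267, 93), (268, 121), (269, 62)]
150 [(242, 30), (272, 38), (278, 27), (279, 54), (280, 34)]
170 [(241, 14), (242, 18), (272, 18), (273, 26), (277, 17)]
190 [(241, 53), (242, 55), (243, 33), (272, 43), (273, 74)]
```

The fit gives about 0.5 rad nose-down with the grasp about 26 mm behind the grip middle, which agrees with the triangulation. I'll raise, carry it to above the cradle, and tilt the tool 0.5 rad to level the wrench.

```bash
python3 -m handwheel '[[[0,0,15],[0,0,0]],[[0,0,20],[0,0,0]],[[0,-20,10],[0,0,0]],[[-2,-45,0],[0,0,-0.06]],[[-2,-50,0],[0,0,-0.06]],[[-2,-50,0],[0,0,-0.06]],[[-2,-50,0],[0,0,-0.06]],[[-2,-45,0],[0,0,-0.06]],[[-1,-16,0],[0,0,-0.006]],[[0,0,0],[0,0,0]]]'
python3 -m handwheel '[[[0,0,0],[0.004,-0.07,0]],[[0,0,0],[0.006,-0.1,0]],[[0,0,0],[0.006,-0.1,0]],[[0,0,0],[0.006,-0.1,0]],[[0,0,0],[0.006,-0.08,0]],[[0,0,0],[0.002,-0.05,0]],[[0,0,0],[0,0,0]],[[0,0,0],[0,0,0]]]'
python3 w.py
python3 - <<'E'
from h import *
for c in("scene","side"):
    d,I,m=blue(c);cv2.imwrite(f"pics/{c}11.png",I);p=get_obs()["tool_pos"]
    u,v=pix(d,p);n,l,s,ce=cv2.connectedComponentsWithStats(m)
    for i in range(1,n):
        if s[i,4]>8 and np.hypot(*(ce[i]-[u,v]))<45: 
            ys,xs=np.nonzero(l==i);print(c,(round(u),round(v)),s[i].tolist(),ce[i].round(1),[np.round(x,1) for x in cv2.minAreaRect(np.c_[xs,ys].astype('f4'))])
    M=np.array(d["cam_to_world"])
    for t in("wrench",):
      for r in spot_in(t,c)[:2]: print(t,round(r["score"],2),(M@np.r_[r["xyz"],1])[:3].round(0))
E
```

```text
time: 31.02
tool_pos: [500.3, -345.6, 193.0]
tcp_rot: [-3.141, 0.0, 0.059]
contact_force: [-0.3, -0.3, -2.2]
grip_width: 15.7
time: 32.02
tool_pos: [501.3, -343.8, 193.6]
tcp_rot: [3.141, -0.5, 0.062]
contact_force: [0.1, -0.6, -2.9]
grip_width: 15.5
wrist blue [243, 143, 32, 96, 2901] ((258.5, 190.5), (95.0, 31.0), 90.0) top row cols [(143, 247, 270), (155, 244, 272), (167, 244, 272), (179, 244, 272), (191, 243, 273), (203, 243, 274), (215, 243, 274), (227, 243, 274)]
scene (172, 123) [159, 120, 13, 15, 80] [165.6 127. ] [array([166.1, 127.1]), array([ 6.7, 15.4]), np.float64(48.0)]
wrench 0.67 [ 608. -337.  202.]
side (286, 92) [277, 56, 19, 13, 157] [285.8  62.4] [array([285.8,  62.2]), array([16.2, 11.6]), np.float64(14.0)]
side (286, 92) [271, 86, 9, 8, 49] [274.4  89.2] [array([274.7,  89.7]), array([7.5, 7.3]), np.float64(14.0)]
wrench 0.61 [ 612. -336.  197.]
```

```bash
python3 -m handwheel '[[[0,-0.5,-35],[0,0,0]],[[0,0,-45],[0,0,0]],[[0,0,-35],[0,0,0]],[[0,0,-15],[0,0,0]],[[0,0,0],[0,0,0]],[[0,0,0],[0,0,0]]]'
python3 - <<'E'
from h import *
L={}
for c in("scene","side"):
    d=capture(c);M=np.array(d["cam_to_world"]);cv2.imwrite(f"pics/{c}12.png",d["img"][:,:,::-1])
    for t in("wrench","wrench_ring"):
      for r in spot_in(t,c)[:1]: print(c,t,round(r["score"],2),(M@np.r_[r["xyz"],1])[:3].round(0))
E
```

```text
time: 33.02
tool_pos: [501.4, -345.5, 64.1]
tcp_rot: [3.14, -0.502, 0.061]
contact_force: [-0.9, 0.1, -2.4]
grip_width: 15.5
scene wrench 0.52 [ 608. -339.   71.]
scene wrench_ring 0.69 [534. 487.  10.]
side wrench 0.75 [ 610. -332.   72.]
side wrench_ring 0.53 [ 606. -335.   67.]
```

```bash
python3 -m handwheel '[[[0,0,-5],[0,0,0]],[[0,0,-3],[0,0,0]],[[0,0,0],[0,0,0]]]'|grep -E "pos|force|width"
python3 -m handwheel '[[[0,0,-3],[0,0,0]],[[0,0,-2],[0,0,0]],[[0,0,0],[0,0,0]]]'|grep -E "pos|force|width"
```

```text
tool_pos: [500.8, -344.8, 54.7]
contact_force: [0.1, -0.3, -3.9]
grip_width: 15.8
tool_pos: [500.9, -344.9, 50.0]
contact_force: [0.3, -0.6, -2.0]
grip_width: 16.0
```

```bash
python3 -m handwheel '[[[0,0,-2],[0,0,0]],[[0,0,0],[0,0,0]]]'|grep -E "pos|force"
python3 -m handwheel '[[[0,0,-2],[0,0,0]],[[0,0,0],[0,0,0]]]'|grep -E "pos|force"
python3 -m handwheel '[[[0,0,-1.5],[0,0,0]],[[0,0,0],[0,0,0]]]'|grep -E "pos|force"; python3 t.py; python3 w.py
```

```text
tool_pos: [500.9, -344.9, 48.1]
contact_force: [-0.3, -0.4, -4.3]
tool_pos: [500.9, -344.9, 46.1]
contact_force: [0.0, 0.2, -2.3]
tool_pos: [500.9, -345.0, 44.6]
contact_force: [0.2, -0.0, -2.3]
[ 0.2 -0.  -2.3] mz -0.0 T 0.08 [ 500.9 -345.    44.6] 0.06
wrist blue [243, 143, 32, 96, 2962] ((258.5, 190.5), (95.0, 31.0), 90.0) top row cols [(143, 245, 271), (155, 244, 273), (167, 243, 273), (179, 243, 273), (191, 243, 273), (203, 243, 274), (215, 243, 274), (227, 243, 274)]
```

```bash
python3 -m handwheel '[[[0,0,-1.5],[0,0,0]],[[0,0,0],[0,0,0]]]'|grep -E "pos|force"
python3 -m handwheel '[[[0,0,-1],[0,0,0]],[[0,0,0],[0,0,0]]]'|grep -E "pos|force"
python3 -m handwheel '[[[0,0,-1],[0,0,0]],[[0,0,0],[0,0,0]]]'|grep -E "pos|force"
```

```text
tool_pos: [500.9, -345.0, 43.1]
contact_force: [0.0, 0.0, -2.7]
tool_pos: [500.9, -345.0, 42.2]
contact_force: [-0.5, 0.4, -2.7]
tool_pos: [501.1, -345.1, 41.5]
contact_force: [-0.6, -0.2, -0.6]
```

```bash
python3 -m handwheel '[[[0,0,-0.7],[0,0,0]],[[0,0,0],[0,0,0]]]'|grep -E "pos|force"
python3 -m handwheel '[[[0,0,0],[0,0,0]],[[0,0,0],[0,0,0]],[[0,0,0],[0,0,0]],[[0,0,0],[0,0,0]]]' 0.55|grep -E "pos|force|width"
python3 w.py
```

```text
tool_pos: [501.2, -345.1, 40.8]
contact_force: [0.3, 0.5, 0.4]
tool_pos: [501.0, -345.0, 40.5]
contact_force: [-1.0, 0.8, -0.3]
grip_width: 41.1
wrist blue [243, 143, 33, 96, 2977] ((259.0, 190.5), (95.0, 32.0), 90.0) top row cols [(143, 246, 272), (155, 244, 273), (167, 244, 273), (179, 244, 274), (191, 243, 274), (203, 243, 274), (215, 243, 274), (227, 243, 275)]
```

```bash
python3 -m handwheel '[[[0,0,10],[0,0,0]],[[0,0,25],[0,0,0]],[[0,0,40],[0,0,0]],[[5,0,40],[-0.006,0.1,0]],[[5,0,40],[-0.006,0.1,0]],[[5,1,4],[-0.006,0.1,0]],[[5,2,0],[-0.006,0.1,0]],[[5,2,0],[-0.006,0.1,0]],[[1,0,0],[0,0,0]],[[0,0,0],[0,0,0]],[[0,0,0],[0,0,0]]]' 0
cat > chk.py <<'E'
from h import *
d=capture("wrist");I=d["img"][:,:,::-1].copy();M=np.array(d["cam_to_world"])
s=3;c=np.array([590,-337]);W,H=600,700
g=np.mgrid[0:H,0:W];X=c[0]+(H/2-g[0])/s;Y=c[1]+(W/2-g[1])/s
Mi=np.linalg.inv(M);q=np.einsum('ij,jhw->ihw',Mi[:3,:3],np.stack([X,Y,0*X+50]))+Mi[:3,3][:,None,None]
u=d["cx"]-d["fx"]*q[0]/q[2];v=d["cy"]+d["fy"]*q[1]/q[2]
R=cv2.remap(I,u.astype('f4'),v.astype('f4'),cv2.INTER_CUBIC)[50:650,100:500]
cv2.imwrite("pics/w13.png",R);O=cv2.imread("pics/w3.png")
def st(A):
    h=cv2.cvtColor(A,cv2.COLOR_BGR2HSV);b=cv2.inRange(h,(108,140,40),(130,255,255));n,l,s,ce=cv2.connectedComponentsWithStats(b);k=1+np.argmax(s[1:,4]);ys,xs=np.nonzero(l==k)
    print("blue",s[k].tolist(),cv2.minAreaRect(np.c_[xs,ys].astype('f4')))
    w=((h[...,1]<30)&(h[...,2]>200)).astype('u1');n,l,s,ce=cv2.connectedComponentsWithStats(w[:330])
    print("white",[(s[i].tolist(),ce[i].round(0).tolist()) for i in range(1,n) if s[i,4]>800])
st(O);st(R)
best={}
for nm,(y0,y1,x0,x1) in dict(ring=(50,190,120,285),grip=(390,575,185,255)).items():
    t=O[y0:y1,x0:x1];m=cv2.matchTemplate(R,t,cv2.TM_CCOEFF_NORMED);_,v,_,p=cv2.minMaxLoc(m);print(nm,round(v,3),"shift px col,row",p[0]-x0,p[1]-y0)
E
python3 chk.py
```

```text
time: 37.8
tool_pos: [526.2, -340.0, 198.0]
tcp_rot: [-3.14, -0.006, 0.06]
contact_force: [0.0, -0.9, -0.1]
grip_width: 92.0
blue [191, 395, 61, 177, 8584] ((220.3588409423828, 482.94915771484375), (174.83197021484375, 52.7759895324707), 86.61144256591797)
white [([126, 54, 150, 236, 10533], [203.0, 157.0])]
blue [188, 400, 61, 176, 8580] ((217.91708374023438, 486.975341796875), (174.83401489257812, 52.36738586425781), 86.6086654663086)
white [([122, 58, 151, 237, 10437], [200.0, 160.0])]
ring 0.975 shift px col,row -3 4
grip 0.985 shift px col,row -2 4
```

The wrench is back in its cradle: about 1.6 mm from its start position, same angle, same size. Next I'll verify the nut angle from the same viewpoint as at the start.

```bash
python3 -m handwheel '[[[7,50,0],[0,0,0.01]],[[7,56,0],[0,0,0.01]],[[7,56,0],[0,0,0.01]],[[7,56,0],[0,0,0.01]],[[7,56,-15],[0,0,0.01]],[[6,56,-20],[0,0,0.01]],[[0,0,-23],[0,0,0]],[[0,0,0],[0,0,0]],[[0,0,0],[0,0,0]]]'
python3 - <<'E'
from h import *
d=capture("wrist");I1=d["img"][:,:,::-1].copy();M1=np.array(d["cam_to_world"])
def an(I,M):
    s=8;c=np.array([631,-3]);W=400
    g=np.mgrid[0:W,0:W];X=c[0]+(W/2-g[0])/s;Y=c[1]+(W/2-g[1])/s
    Mi=np.linalg.inv(M);q=np.einsum('ij,jhw->ihw',Mi[:3,:3],np.stack([X,Y,0*X+46]))+Mi[:3,3][:,None,None]
    R=cv2.remap(I,(d["cx"]-d["fx"]*q[0]/q[2]).astype('f4'),(d["cy"]+d["fy"]*q[1]/q[2]).astype('f4'),cv2.INTER_CUBIC)
    h=cv2.cvtColor(R,cv2.COLOR_BGR2HSV);br=cv2.inRange(h,(8,90,90),(30,255,255));rd=cv2.inRange(h,(0,120,90),(7,255,255))|cv2.inRange(h,(170,120,90),(180,255,255))
    def big(m):
        n,l,s,ce=cv2.connectedComponentsWithStats(m);k=1+np.argmax(s[1:,4]);return (l==k).astype('u1'),ce[k],s[k,4]
    b,cb,ab=big(br);hull=cv2.convexHull(np.argwhere(b)[:,::-1].astype(np.int32));mo=cv2.moments(hull);C=np.array([mo['m10'],mo['m01']])/mo['m00']
    r,cr,ar=big(rd);v=cr-C;pl=cv2.approxPolyDP(hull,10,True)[:,0]
    ca=[round(np.degrees(np.arctan2(-(p-C)[0],-(p-C)[1]))%60,1) for p in pl]
    print("C",C.round(1),"area",cv2.contourArea(hull)/64,"mark",cr.round(1),ar,"ang",np.degrees(np.arctan2(-v[0],-v[1])).round(1),"corners mod60",ca)
an(cv2.imread("pics/w2raw.png"),np.load("w2.npy"));an(I1,M1)
E
```

```text
time: 38.98
tool_pos: [568.4, -10.7, 140.7]
tcp_rot: [-3.141, -0.007, 0.12]
contact_force: [0.3, -0.0, 0.6]
grip_width: 91.9
C [198.7 198. ] area 672.84375 mark [139.  126.5] 265 ang 39.8 corners mod60 [np.float64(10.0), np.float64(14.3), np.float64(3.9), np.float64(11.2), np.float64(9.1), np.float64(11.2), np.float64(15.6)]
C [197.7 195.9] area 673.859375 mark [278.  145.3] 278 ang -57.8 corners mod60 [np.float64(33.6), np.float64(34.4), np.float64(33.8), np.float64(34.5), np.float64(34.7), np.float64(33.1)]
```

The mark turned from 39.8° to −57.8°. Whether that is the stop depends on the station's yaw, so I'll measure that precisely.

Run:
```python
from h import *
d=capture("wrist");I1=d["img"][:,:,::-1].copy();M1=np.array(d["cam_to_world"])
def edge(I,M):
    s=3;c=np.array([620,-5]);W=600
    g=np.mgrid[0:W,0:W];X=c[0]+(W/2-g[0])/s;Y=c[1]+(W/2-g[1])/s
    Mi=np.linalg.inv(M);q=np.einsum('ij,jhw->ihw',Mi[:3,:3],np.stack([X,Y,0*X+6]))+Mi[:3,3][:,None,None]
    R=cv2.remap(I,(d["cx"]-d["fx"]*q[0]/q[2]).astype('f4'),(d["cy"]+d["fy"]*q[1]/q[2]).astype('f4'),cv2.INTER_CUBIC)
    h=cv2.cvtColor(R,cv2.COLOR_BGR2HSV);teal=cv2.inRange(h,(85,110,30),(107,255,255))
    teal=cv2.morphologyEx(teal,cv2.MORPH_OPEN,np.ones((7,7)))
    pts=[]
    for col in range(60,560,4):
        r=np.nonzero(teal[250:560,col])[0]
        if len(r): pts.append((col,250+r[0]))
    p=np.array(pts,'f4')
    for _ in range(5):
        vx,vy,x0,y0=cv2.fitLine(p,cv2.DIST_HUBER,0,.01,.01).ravel();e=np.abs((p[:,0]-x0)*vy-(p[:,1]-y0)*vx);p=p[e<max(1.5,np.median(e)*2)]
    a=np.degrees(np.arctan2(-vy,vx))
    print("front edge yaw",round(float(a),2),len(p),len(pts),"cols",p[:,0].min(),p[:,0].max())
edge(cv2.imread("pics/w2raw.png"),np.load("w2.npy"));edge(I1,M1)
for f,M in(("w2raw",np.load("w2.npy")),):
    g=cv2.cvtColor(cv2.imread(f"pics/{f}.png"),cv2.COLOR_BGR2GRAY)
    dd=dict(d);dd["cam_to_world"]=M
    L=cv2.createLineSegmentDetector().detect(g)[0][:,0]
    for x1,y1,x2,y2 in L:
        if np.hypot(x2-x1,y2-y1)>45:
            a,b=world(dd,x1,y1,6),world(dd,x2,y2,6);v=b-a;print(a[:2].round(),b[:2].round(),"ang mod90",round(float(np.degrees(np.arctan2(v[1],v[0]))%90),1))
```

```text
front edge yaw 13.64 75 125 cols 136.0 528.0
front edge yaw 13.41 74 125 cols 136.0 528.0
[692. -52.] [662.  70.] ang mod90 13.7
[609. -92.] [708. -68.] ang mod90 13.6
[670.  90.] [567.  65.] ang mod90 13.6
[581. -20.] [591. -63.] ang mod90 13.2
[718. 102.] [672.  92.] ang mod90 12.7
[680.  51.] [709. -66.] ang mod90 13.9
[ 560. -161.] [ 570. -247.] ang mod90 6.8
[440.  86.] [ 485. -292.] ang mod90 6.7
[514. 224.] [525. 136.] ang mod90 6.8
[ 362. -158.] [ 423. -123.] ang mod90 30.3
[389. 165.] [380. 245.] ang mod90 6.8
[426. -92.] [395. 156.] ang mod90 7.2
[ 494. -289.] [ 484. -203.] ang mod90 6.7
[614. -53.] [588. -97.] ang mod90 59.7
[ 496. -107.] [479.  36.] ang mod90 6.8
[552.  59.] [593.  33.] ang mod90 57.7
[311. 264.] [331.  90.] ang mod90 6.7
[511.  23.] [525. -91.] ang mod90 6.8
[347. 155.] [335. 261.] ang mod90 6.7
[ 551. -269.] [ 543. -202.] ang mod90 7.0
```

The station yaw is 13.6°, so the nut stands at about 1.86 rad, roughly 5° short of the stop. My stuck lift must have dragged it back after the pull. There's time to mend it, so I'll fetch the wrench again, gripping nearer the balance point.

```bash
python3 -m handwheel '[[[-5,-50,0],[0,0,-0.01]],[[-6,-57,0],[0,0,-0.01]],[[-6,-57,0],[0,0,-0.01]],[[-6,-57,0],[0,0,-0.01]],[[-5,-57,0],[0,0,-0.01]],[[-5,-53,-10],[0,0,-0.01]],[[0,0,-40],[0,0,0]],[[0,0,-35],[0,0,0]],[[0,0,-12],[0,0,0]],[[0,0,0],[0,0,0]],[[0,0,0],[0,0,0]]]'|grep -E "time|pos|rot|force"
```

```text
time: 40.45
tool_pos: [536.0, -341.4, 44.6]
tcp_rot: [3.141, -0.007, 0.061]
contact_force: [-0.3, -0.5, 0.2]
```

```bash
python3 -m handwheel '[[[0,-0.5,-1],[0,0.007,0]],[[0,0,0],[0,0,0]],[[0,0,0],[0,0,0]],[[0,0,0],[0,0,0]],[[0,0,0],[0,0,0]],[[0,0,0],[0,0,0]],[[0,0,0],[0,0,0]],[[0,0,0],[0,0,0]],[[0,0,0],[0,0,0]],[[0,0,0],[0,0,0]]]' 1
python3 w.py
python3 - <<'E'
import numpy as np
c=np.array([631.3,-2.9]);y=.058
for r in (113.3,114):print(c-r*np.array([np.cos(y),np.sin(y)]))
E
```

```text
time: 41.7
tool_pos: [535.0, -341.3, 41.7]
tcp_rot: [-3.14, 0.002, 0.061]
contact_force: [-0.2, -1.0, -0.7]
grip_width: 15.8
wrist blue [242, 210, 34, 29, 853] ((258.87884521484375, 224.5130615234375), (33.014862060546875, 27.98337173461914), 1.9749339818954468) top row cols [(210, 244, 244), (222, 243, 274), (234, 243, 275)]
[518.19051718  -9.46771625]
[517.49169425  -9.5082935 ]
```

```bash
python3 -m handwheel '[[[0,0,15],[0,0,0]],[[0,0,30],[0,0,0]],[[-2,40,33],[0,0,0]],[[-3,56,0],[0,0,0]],[[-3,58,0],[0,0,0]],[[-3,58,0],[0,0,0]],[[-3,58,0],[0,0,0]],[[-2,48,0],[0,0,0]],[[-2,14,-20],[0,0,0]],[[0,0,-28],[0,0,0]],[[0,0,0],[0,0,0]],[[0,0,0],[0,0,0]]]'
python3 t.py; python3 w.py
```

```text
time: 43.25
tool_pos: [517.6, -9.5, 72.8]
tcp_rot: [-3.14, 0.001, 0.061]
contact_force: [0.9, 0.2, -2.5]
grip_width: 15.7
[ 0.9  0.2 -2.5] mz 0.04 T 0.02 [517.6  -9.5  72.8] 0.061
wrist blue [242, 208, 34, 31, 880] ((258.5, 223.0), (30.0, 33.0), 90.0) top row cols [(208, 273, 273), (220, 243, 274), (232, 242, 275)]
```

```bash
python3 -m handwheel '[[[-0.4,0,-12],[0,0,0]],[[0,0,-8],[0,0,0]],[[0,0,-4],[0,0,0]],[[0,0,0],[0,0,0]]]'>/dev/null; python3 t.py
python3 -m handwheel '[[[0,0,-5],[0,0,0]],[[0,0,-4],[0,0,0]],[[0,0,-1],[0,0,0]],[[0,0,0],[0,0,0]]]'>/dev/null; python3 t.py
```

```text
[ 0.7 -0.4 -3.6] mz 0.02 T 0.07 [516.6  -9.3  47.3] 0.061
[-0.8  0.  -2.6] mz 0.02 T 0.01 [516.6  -9.2  37.8] 0.061
```

```bash
python3 -m handwheel '[[[0,7.5,0],[0,0,-0.065]],[[0.1,7.5,0],[0,0,-0.066]],[[0.7,7.4,0],[0,0,-0.065]],[[1.3,7.3,0],[0,0,-0.065]],[[0,0,0],[0,0,0]]]'>/dev/null; python3 t.py
python3 -m handwheel '[[[0.7,2.8,0],[0,0,-0.025]],[[0.7,2.8,0],[0,0,-0.025]],[[0,0,0],[0,0,0]]]'>/dev/null; python3 t.py
```

```text
[ 2.6 -3.2 -2.2] mz -0.0 T 0.3 [519.7  20.2  38.1] -0.199
[ 2.6 -5.  -2.6] mz 0.21 T 0.68 [520.9  25.2  38. ] -0.248
```

```bash
python3 -m handwheel '[[[0.7,2.2,0],[0,0,-0.02]],[[0,0,0],[0,0,0]]]'>/dev/null; python3 t.py
python3 -m handwheel '[[[0.5,1.6,0],[0,0,-0.015]],[[0,0,0],[0,0,0]]]'>/dev/null; python3 t.py
```

```text
[ 2.  -7.4 -2.7] mz 0.35 T 1.1 [521.4  27.   38. ] -0.268
[ 1.8 -6.9 -2.7] mz 0.43 T 1.13 [521.8  28.4  38. ] -0.283
```

```bash
python3 -m handwheel '[[[0.3,1.5,0],[0,0,-0.009]],[[0,0,0],[0,0,0]]]'>/dev/null; python3 t.py
python3 -m handwheel '[[[0.3,1.5,0],[0,0,-0.009]],[[0,0,0],[0,0,0]]]'>/dev/null; python3 t.py
python3 -m handwheel '[[[0.3,1.2,0],[0,0,-0.009]],[[0,0,0],[0,0,0]]]'>/dev/null; python3 t.py
```

```text
[ 2.  -9.5 -3.4] mz 0.44 T 1.41 [522.1  29.6  38. ] -0.292
[  2.2 -10.5  -2.2] mz 0.21 T 1.28 [522.5  31.   38. ] -0.301
[  0.8 -13.   -3.4] mz 0.41 T 1.78 [522.8  31.7  38. ] -0.31
```

```bash
python3 -m handwheel '[[[0,0,0],[0,0,0]],[[0,0,0],[0,0,0]],[[0,0,0],[0,0,0]]]'>/dev/null; python3 t.py
python3 -m handwheel '[[[-2.2,-6.8,0],[0,0,0.06]],[[-1.8,-7.2,0],[0,0,0.065]],[[-1.2,-7.4,0],[0,0,0.065]],[[-0.6,-7.4,0],[0,0,0.065]],[[0,0,0],[0,0,0]]]'>/dev/null; python3 t.py
```

```text
[  1.6 -12.9  -3.1] mz 0.38 T 1.73 [522.7  31.7  38. ] -0.31
[ 3.4 -0.8 -3.6] mz -0.09 T -0.02 [516.8   4.7  37.9] -0.058
```

```bash
python3 -m handwheel '[[[0.8,0,0],[0,0,0]],[[0,0,0],[0,0,0]]]'>/dev/null; python3 t.py
python3 -m handwheel '[[[0.5,0,1],[0,0,0]],[[0,0,0],[0,0,0]]]'>/dev/null; python3 t.py
```

```text
[-1.  -2.2 -1.3] mz -0.27 T -0.01 [517.    5.4  37.7] -0.057
[-0.2 -1.8 -3.2] mz -0.24 T -0.04 [517.4   5.4  38.6] -0.057
```

Radially unloaded now. I'll lift slowly in small steps and watch the force.

```bash
python3 -m handwheel '[[[0,-0.7,3],[0,0,0]],[[0,0,0],[0,0,0]]]'>/dev/null; python3 t.py; python3 w.py
python3 -m handwheel '[[[0,0,4],[0,0,0]],[[0,0,0],[0,0,0]]]'>/dev/null; python3 t.py; python3 w.py
```

```text
[-1.5  0.1 -2.6] mz -0.01 T -0.01 [517.8   4.8  42. ] -0.057
wrist blue [242, 207, 34, 32, 882] ((258.5, 222.5), (31.0, 33.0), 90.0) top row cols [(207, 273, 273), (219, 243, 274), (231, 243, 275)]
[-0.3 -0.4 -2.8] mz 0.04 T 0.09 [518.    4.6  46.1] -0.057
wrist blue [242, 206, 34, 33, 882] ((258.5, 222.0), (32.0, 33.0), 90.0) top row cols [(206, 273, 273), (218, 243, 274), (230, 242, 275)]
```

```bash
python3 -m handwheel '[[[0,0,4],[0,0,0]],[[0,0,4],[0,0,0]],[[0,0,0],[0,0,0]]]'>/dev/null; python3 t.py; python3 w.py
python3 -m handwheel '[[[0,0,6],[0,0,0]],[[0,0,8],[0,0,0]],[[0,0,0],[0,0,0]]]'>/dev/null; python3 t.py; python3 w.py
```

```text
[ 1.3  0.  -1.7] mz 0.01 T -0.0 [518.    4.5  54.2] -0.057
wrist blue [242, 207, 34, 32, 886] ((258.5, 222.5), (31.0, 33.0), 90.0) top row cols [(207, 273, 273), (219, 243, 274), (231, 242, 275)]
[ 0.4  0.1 -2.9] mz 0.03 T 0.01 [518.3   4.5  68.6] -0.057
wrist blue [242, 206, 34, 33, 882] ((258.5, 222.0), (32.0, 33.0), 90.0) top row cols [(206, 273, 273), (218, 243, 274), (230, 242, 275)]
```

```bash
python3 -m handwheel '[[[0,0,22],[0,0,0]],[[0,0,30],[0,0,0]],[[2,-40,0],[0,0,0.02]],[[3,-58,0],[0,0,0.02]],[[3,-58,0],[0,0,0.02]],[[3,-58,0],[0,0,0.02]],[[3,-58,0],[0,0,0.02]],[[2,-58,0],[0,0,0.018]],[[1,-16,-15],[0,0,0]],[[0,0,-30],[0,0,0]],[[0,0,-20],[0,0,0]],[[0,0,0],[0,0,0]]]'
python3 w.py
```

```text
time: 51.0
tool_pos: [533.5, -339.6, 52.2]
tcp_rot: [-3.136, 0.006, 0.062]
contact_force: [0.5, 1.0, -2.9]
grip_width: 15.7
wrist blue [243, 209, 33, 30, 860] ((259.0, 223.5), (29.0, 32.0), 90.0) top row cols [(209, 244, 244), (221, 243, 274), (233, 243, 274)]
```

```bash
python3 -m handwheel '[[[1,-1,-5],[0,0,0]],[[0,0,-3],[0,0,0]],[[0,0,0],[0,0,0]]]'|grep -E "pos|force"
python3 -m handwheel '[[[0,0,-1.5],[0,0,0]],[[0,0,0],[0,0,0]]]'|grep -E "pos|force"
python3 -m handwheel '[[[0,0,-1],[0,0,0]],[[0,0,0],[0,0,0]]]'|grep -E "pos|force"
```

```text
tool_pos: [535.8, -342.4, 46.9]
contact_force: [0.3, -0.4, -3.3]
tool_pos: [535.7, -342.4, 45.3]
contact_force: [0.2, -1.1, -2.6]
tool_pos: [535.7, -342.4, 44.2]
contact_force: [0.4, -0.3, -3.1]
```

```bash
python3 -m handwheel '[[[0,0,-1.5],[0,0,0]],[[0,0,0],[0,0,0]]]'|grep -E "pos|force"
python3 -m handwheel '[[[0,0,-1],[0,0,0]],[[0,0,0],[0,0,0]]]'|grep -E "pos|force"
```

```text
tool_pos: [535.6, -342.4, 42.6]
contact_force: [0.9, 0.0, -1.5]
tool_pos: [535.8, -342.5, 41.8]
contact_force: [0.0, 0.2, -2.4]
```

```bash
python3 -m handwheel '[[[0,0,-1],[0,0,0]],[[0,0,0],[0,0,0]]]'|grep -E "pos|force"
python3 -m handwheel '[[[0,0,0],[0,0,0]],[[0,0,0],[0,0,0]],[[0,0,0],[0,0,0]],[[0,0,0],[0,0,0]],[[0,0,0],[0,0,0]]]' 0.5|grep -E "pos|force|width"
python3 -m handwheel '[[[0,0,10],[0,0,0]],[[0,0,35],[0,0,0]],[[-4,0,45],[0,0,0]],[[-4,2,45],[0,0,0]],[[0,0,20],[0,0,0]],[[0,0,0],[0,0,0]],[[0,0,0],[0,0,0]]]' 0
python3 chk.py
```

```text
tool_pos: [535.8, -342.5, 41.7]
contact_force: [-3.5, 2.1, 6.0]
tool_pos: [535.7, -342.4, 40.7]
contact_force: [0.4, 0.1, 0.0]
grip_width: 45.9
time: 54.18
tool_pos: [527.3, -340.1, 194.8]
tcp_rot: [-3.139, 0.003, 0.061]
contact_force: [0.3, 0.3, -0.5]
grip_width: 91.9
blue [191, 395, 61, 177, 8584] ((220.3588409423828, 482.94915771484375), (174.83197021484375, 52.7759895324707), 86.61144256591797)
white [([126, 54, 150, 236, 10533], [203.0, 157.0])]
blue [189, 396, 58, 178, 8502] ((216.0751953125, 484.6375732421875), (175.0730438232422, 52.00855255126953), 86.75265502929688)
white [([122, 56, 151, 231, 10023], [199.0, 153.0])]
ring 0.989 shift px col,row -4 2
grip 0.979 shift px col,row -4 1
```

The wrench is down within about 1.5 mm of its start. One more look at the nut angle.

```bash
python3 -m handwheel '[[[7,50,0],[0,0,0.01]],[[7,56,0],[0,0,0.01]],[[7,56,0],[0,0,0.01]],[[7,56,0],[0,0,0.01]],[[7,56,-15],[0,0,0.01]],[[6,56,-20],[0,0,0.01]],[[0,0,-20],[0,0,0]],[[0,0,0],[0,0,0]],[[0,0,0],[0,0,0]]]'
python3 - <<'E'
from h import *
d=capture("wrist");I1=d["img"][:,:,::-1].copy();M1=np.array(d["cam_to_world"])
s=8;c=np.array([631,-3]);W=400
g=np.mgrid[0:W,0:W];X=c[0]+(W/2-g[0])/s;Y=c[1]+(W/2-g[1])/s
Mi=np.linalg.inv(M1);q=np.einsum('ij,jhw->ihw',Mi[:3,:3],np.stack([X,Y,0*X+46]))+Mi[:3,3][:,None,None]
R=cv2.remap(I1,(d["cx"]-d["fx"]*q[0]/q[2]).astype('f4'),(d["cy"]+d["fy"]*q[1]/q[2]).astype('f4'),cv2.INTER_CUBIC)
h=cv2.cvtColor(R,cv2.COLOR_BGR2HSV);br=cv2.inRange(h,(8,90,90),(30,255,255));rd=cv2.inRange(h,(0,120,90),(7,255,255))|cv2.inRange(h,(170,120,90),(180,255,255))
def big(m):
    n,l,s,ce=cv2.connectedComponentsWithStats(m);k=1+np.argmax(s[1:,4]);return (l==k),ce[k]
b,_=big(br);hull=cv2.convexHull(np.argwhere(b)[:,::-1].astype(np.int32));mo=cv2.moments(hull);C=np.array([mo['m10'],mo['m01']])/mo['m00']
_,cr=big(rd);v=cr-C;a=np.degrees(np.arctan2(-v[0],-v[1]))
ca=[round(float(np.degrees(np.arctan2(-(p-C)[0],-(p-C)[1]))%60),1) for p in cv2.approxPolyDP(hull,10,True)[:,0]]
fl=np.median(ca)-30-60
print("mark",a.round(1),"corners",ca,"q mark",np.radians(36+13.6-a).round(3),"q corners",np.radians(36+13.6-fl).round(3))
for k in("scene","side"):
    d=capture(k);M=np.array(d["cam_to_world"])
E
```

```text
time: 55.35
tool_pos: [568.9, -11.1, 140.8]
tcp_rot: [-3.14, 0.002, 0.12]
contact_force: [-0.4, -1.4, 0.8]
grip_width: 91.9
mark -63.6 corners [23.9, 28.5, 33.7, 27.1, 27.1, 23.4] q mark 1.976 q corners 1.963
```

```bash
python3 -c "
from plant import bot
print(bot.close_job())"
```

```text
the job is handed in; nothing more can be done
None
```

The nut is tightened to its stop, the wrench is back in its cradle, and I handed the job in at about 55 s of the 72 s allowed.

- **Tightening:** I took two strokes, with a lift and reseat between them. I finished with a pull at the stop that read about 13 N and held for over half a second.
- **What went wrong:** the first lift after that pull stuck on the nut. The wrench pivoted in the jaws, and the slip dragged the nut back to about 1.86 rad.
- **How I mended it:** I freed the wrench, levelled it and laid it in its cradle. I then fetched it again, gripping nearer its balance point, and pulled the nut up to the stop again. That pull read 12.9 N at the jaws, about 1.7 N m about the nut by my estimate. After that it lifted off cleanly.

**Last checks**
- **Nut angle:** the red mark gives 1.98 rad and the hex corners 1.96 rad. Both agree with the stop at 1.955 within the measuring error.
- **Wrench:** it lies about 1.5 mm from where it started, at the same angle. It is released and the gripper is open and clear.
- **Force on the nut:** the contact force between wrench and nut can't be read directly. I only inferred it from the wrist force, and the second pull was slightly above the 1.5 N m target.
- **Other things on the bench:** I did not measure whether the loose things had moved. The arm kept well clear of them.

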